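# Unpack flux syringes onto the rest and set the dispenser selector

### The job

First turn the selector of the dispenser unit back to off (the blue square). Then fold both flaps of the carton right back to the outside, lay every syringe from it across the syringe rest, its barrel level in a notch of both toothed edges, and fold both flaps in again over the empty carton. Last, turn the selector up click by click until its pointer stands at the red dot; leave the other things on the worktop where they are.

Things in the scene. Friction and masses are not known exactly. Their poses are not given: they have to be found in the camera images.
- carton: brown carton, fixed: 252 mm along its x, 150 mm along y, 3 mm thick, rim 50 mm high; origin: centre of the underside. Up to four syringes lie on its floor parallel to y, at x = -78, -26, 26, 78 mm (5 mm either way). Dark ridges 24 mm wide, 8 mm high lie between them and at the ends (x = -104, -52, 0, 52, 104 mm), only where |y| exceeds 31 mm: the floor is clear in the middle
- flap_left (a joint): carton flap on its +y side (left), 248 x 55 x 3 mm, hinged on the rim along x at y = +74 mm. 0: flat, shut; 1.57: upright; 2.4: folded back outside, its stop. Starts partly raised, stays where left (0.012 N m of friction). Closed fingers can enter the gap between the flaps above the rim and push it over by sweeping outwards, or fold it in by sweeping from outside
- flap_right (a joint): the same flap on the carton's -y side (right), hinged at y = -74 mm; same values
- flap_left_edge (a point): middle of the free edge of the left flap
- flap_right_edge (a point): middle of the free edge of the right flap
- rest: syringe rest, fixed: bar 236 mm along its x, 61 mm along y, top 34 mm high, with a black toothed edge 5 mm thick along each long side (y = -28, +28 mm). Each edge has four notches 24 mm wide at x = -78, -26, 26, 78 mm, floors 40 mm high, teeth 48 mm high. A syringe lies across it parallel to y, barrel in the same notch of both edges. Origin: centre of the underside
- notch1 (a point): centre of the barrel of a syringe that lies properly in notch 1 of the rest (48.5 mm above the worktop); any syringe may go in any notch; y axis: the direction in which the syringe lies
- notch2 (a point): centre of the barrel of a syringe that lies properly in notch 2 of the rest (48.5 mm above the worktop); any syringe may go in any notch; y axis: the direction in which the syringe lies
- notch3 (a point): centre of the barrel of a syringe that lies properly in notch 3 of the rest (48.5 mm above the worktop); any syringe may go in any notch; y axis: the direction in which the syringe lies
- notch4 (a point): centre of the barrel of a syringe that lies properly in notch 4 of the rest (48.5 mm above the worktop); any syringe may go in any notch; y axis: the direction in which the syringe lies
- barrel_a (a point): amber flux syringe lying on its side; the point is on the axis of its barrel near the balance point: grip here. Barrel 17 mm in diameter, reaching 40 mm to either side of the point along the long axis, the point's y; +y points to the plunger. At +38 to +40 mm a square flange 22 x 24 mm, then a thin plunger to +64 mm. 20 g. May be absent
- barrel_b (a point): amber flux syringe lying on its side; the point is on the axis of its barrel near the balance point: grip here. Barrel 17 mm in diameter, reaching 40 mm to either side of the point along the long axis, the point's y; +y points to the plunger. At +38 to +40 mm a square flange 22 x 24 mm, then a thin plunger to +64 mm. 20 g. May be absent
- barrel_c (a point): amber flux syringe lying on its side; the point is on the axis of its barrel near the balance point: grip here. Barrel 17 mm in diameter, reaching 40 mm to either side of the point along the long axis, the point's y; +y points to the plunger. At +38 to +40 mm a square flange 22 x 24 mm, then a thin plunger to +64 mm. 20 g. May be absent
- barrel_d (a point): amber flux syringe lying on its side; the point is on the axis of its barrel near the balance point: grip here. Barrel 17 mm in diameter, reaching 40 mm to either side of the point along the long axis, the point's y; +y points to the plunger. At +38 to +40 mm a square flange 22 x 24 mm, then a thin plunger to +64 mm. 20 g. May be absent
- unit: dispenser control unit, fixed: grey box 116 x 116 mm, top 55 mm above the worktop, with the selector in the middle of its top. Origin: centre of the underside, on the worktop
- selector (a joint): black pointer selector on the unit's top, vertical axis; value grows clockwise seen from above. Seven click positions 0 to 6 at multiples of 0.5236 rad, each held by a sprung detent (about 0.05 N m to get over); 0 is off; starts at 1 or 2. At value v the pointer stands at the angle 1.571 - v from the unit's x axis (counter-clockwise positive): at 0 it points to the unit's +y
- selector_grip (a point): on the selector's axis at the height to grip (75 mm above the worktop): a bar 12 mm wide, 46 mm long, 24 mm high (61 to 85 mm above the worktop) lying along the pointer's direction, on a round skirt 60 mm wide whose top is 61 mm above the worktop. The point's y axis is the pointer's direction
- pointer_tip (a point): tip of the pointer's white line on the edge of the skirt, 30 mm from the axis
- blue_mark (a point): blue square, 9 mm, on the unit's top, 42 mm from the selector's axis, beside position 0 (off); with the pointer there, its tip is 12 mm from the square's centre
- red_dot_mark (a point): red dot, 10 mm, 2 mm thick, on the unit's top 42 mm from the selector's axis, beside one of the positions 3, 4 or 5; two white dots stand at the other two. With the pointer at the dot, the pointer's tip is 12 mm from the dot's centre; one click off it is 22 mm
- screw_dish: bystander: round steel dish 70 mm wide, 16 mm high; origin at its underside
- flux_tin: bystander: green tin with a yellow lid, 39 mm wide, 28 mm high; origin at its underside
- solder_spool: bystander: solder spool, 47 mm wide, 29 mm high; origin at its underside
- eraser_pad: bystander: white cleaning pad 22 x 34 x 16 mm; origin at its underside

How it is judged:
By the outcome, as a careful person would: the job done as asked, in the order asked, and still so for the second after the job is handed in, with the robot touching nothing.
Of syringe_a, syringe_b, syringe_c, syringe_d only 3 to 4 are there at a start; the rules pass over those that are not, and their reading is None.
At some moment in a run one of syringe_a, syringe_b, syringe_c, syringe_d may be knocked a few centimetres aside while the robot is not near it.
Once in a run the grip may slacken for a moment while it holds something.
It also fails if it takes over 210 s, if anything falls off the work surface, if the arm or the gripper's body presses on something with over 40 N, if the wrist force passes 120 N, or if a joint passes its speed limit or range.

### The arm

A 6-joint arm with a two-finger parallel gripper is mounted at the origin on a cart in front of the work surface, level with it; the furniture and walls round the work are solid. World frame = base frame: x ahead of the robot, y to its left, z up, the work surface at z = 0. Lengths are in m, angles in rad, forces in N, time in s.
With the tool pointing down it reaches from about 0.35 to 0.775 m from the base axis. Payload 7.3 kg.
Tool frame: the origin (TCP) lies at the very end of the fingers, on their centre line; the grasp point (between the pads) lies 19 mm behind it; z points along the fingers, y is the line along which they close (so a half turn about z gives the same grasp; the last joint's range is limited). The gripper opens to 92 mm and grips with 3 to 60 N. Pads are 19 mm wide; open, the fingers measure 130 mm over their backs; the gripper's body (75 mm by 190 mm) begins 47 mm behind the grasp point.
Start: joints at [1.127, 0.342, 1.524, -0, 1.275, -0.146], TCP at [0.154, 0.502, 0.227] pointing down, gripper open.
Joint ranges: [-2.53, 2.53], [-0.77, 2.02], [0.04, 2.7], [-1, 4.14], [0.28, 2.66], [-3.11, 3.11]. Speed limits (rad/s): [2.57, 2.57, 3.14, 3.14, 3.14, 3.14].

### API

Orientations are given as [roll, pitch, yaw] about the fixed x, y, z axes, in that order (R = Rz(yaw) Ry(pitch) Rx(roll)).
In Python, from cell import robot gives the robot as it stands. The module is installed in compiled form; this text tells all that it offers.
- The arm moves only by the tool arm_command, never from a script. Its argument "moves" is a list of rows, each a list of 3 entries, a list of its own where there are three numbers: the shift along the tool's x, y, z in m, then the turn, a rotation vector about the tool's x, y, z in rad, then the finger opening in m, from 0 to 0.0918. In form: [[[dx, dy, dz], [ax, ay, az], claw], ...]. A call has exactly 5 rows; each row is the pose to reach, as a shift and turn from the pose commanded when the call began, along the tool's axes at that moment; what a row does not reach only later rows make up. A row lasts 1/10 s, in which the tool goes at most 50 mm and 8.59 degrees, less where a joint would pass 70% of its speed; a pose out of reach is approached as far as the arm can. A call with a gripper value outside its range is refused whole. The fingers move at their own pace and stop on an object; "squeeze" is the grip in N (left out, the last holds). Time passes only in rows, so rows that repeat a pose let the fingers close, or fill a call up. It gives the time, the measured TCP pose, the force, the opening and the grip force at its end, in the units of the state.
- robot.observe(): the state, without advancing time (a new reading comes with each control period).
- robot.read_camera(name): name is "scene" or "top"; returns the picture (480x640x3 uint8, red, green, blue); there is no depth.
- robot.camera_model(name): a dict with "fx", "fy", "cx", "cy" (pixels), "R" (3x3) and "t" (3): a world point X has camera coordinates R X + t. Camera axes: x right, y down, z forward; pixel columns grow to the right and rows downward; lengths in m; the calibration is good to about 2 mm. A picture is of the moment at which its call begins. camera_model takes no time and is no camera call.
- robot.hand_in(): hands the job in; it is judged then, once.
The state is a dict: "time": time; "qpos": joint angles; "qvel": joint speeds; "joint_efforts": joint torques, N m; "tool_pos": TCP position; "tool_rot": TCP orientation; "contact_force": force on the tool from outside, world axes, zero at the start; "torque": the same for the moment, N m; "opening": finger opening in m; "grip_force": force on a finger pad.
Only numpy, scipy, OpenCV 4.12 (cv2) and the standard library are available. Lean on these libraries where they do the work, as an engineer would, in place of code of your own. Each camera call takes 0.05 s, during which the arm holds its last target. There are 200 camera calls.

## Working session

There is one attempt and no reset: what is moved stays moved. The work goes in short steps, Python scripts to look and compute and a tool call to move; the robot and the scene stay as the last step left them, time stands still between calls to the robot, and variables do not carry over. Pictures are saved under pics/ and viewed, at most 14 in all, crops included, and the job is handed in when it is done.

Besides the shell and the picture viewer there is one more tool, called after ">>>" by a JSON object that holds its "name" and its "arguments". arm_command: Moves the arm, as the interface text tells. Its arguments: {"type":"object","properties":{"moves":{"type":"array"},"squeeze":{"type":"number"}},"required":["moves"]}

```bash
mkdir -p pics
cat > h.py <<'E'
import numpy as np, cv2
from cell import robot
from scipy.spatial.transform import Rotation as Ro
def snap(n,f,crop=None,s=1):
    im=robot.read_camera(n)[:,:,::-1].copy()
    cv2.imwrite('pics/full_'+f,im)
    if crop: 
        a,b,c,d=crop; im=im[b:d,a:c]
    if s!=1: im=cv2.resize(im,None,fx=s,fy=s,interpolation=cv2.INTER_CUBIC)
    cv2.imwrite('pics/'+f,im)
def p2w(n,u,v,z):
    m=robot.camera_model(n);R=np.array(m['R']);t=np.array(m['t'])
    d=R.T@np.array([(u-m['cx'])/m['fx'],(v-m['cy'])/m['fy'],1]);c=-R.T@t
    return c+d*(z-c[2])/d[2]
def w2p(n,X):
    m=robot.camera_model(n);p=np.array(m['R'])@np.array(X)+np.array(m['t'])
    return np.array([m['fx']*p[0]/p[2]+m['cx'],m['fy']*p[1]/p[2]+m['cy']])
def st():
    s=robot.observe();return s
E
python3 - <<'E'
from h import *
np.set_printoptions(precision=3,suppress=True)
snap('top','t1.png');snap('scene','s1.png')
for n in('top','scene'):
    m=robot.camera_model(n);print(n,m['fx'],m['cx'],m['cy'],-np.array(m['R']).T@np.array(m['t']));print(np.array(m['R']))
s=st();print(s)
E
```

```text
top 563.3497769476262 322.83587156296926 241.9305702467997 [ 0.157 -0.016  1.721]
[[-0.005 -1.     0.   ]
 [-0.98   0.005 -0.2  ]
 [ 0.2   -0.001 -0.98 ]]
scene 578.5677454403293 328.0293440725036 239.14978054637177 [-0.154  1.233  0.877]
[[-0.873 -0.487  0.004]
 [-0.246  0.434 -0.867]
 [ 0.42  -0.758 -0.499]]
{'time': 0.1, 'qpos': array([ 1.127,  0.343,  1.525, -0.   ,  1.275, -0.146]), 'qvel': array([-0.001, -0.   , -0.001,  0.001, -0.001, -0.001]), 'joint_efforts': array([  0.002, -43.2  , -24.47 ,   0.072,   0.053,  -0.   ]), 'tool_pos': array([0.154, 0.502, 0.226]), 'tool_rot': array([-3.14 , -0.   ,  2.844]), 'contact_force': array([ 1.116, -0.042,  0.838]), 'torque': array([-0.031, -0.034, -0.006]), 'grip_force': 0.0, 'opening': 0.09157526243383565}
```

View pics/t1.png

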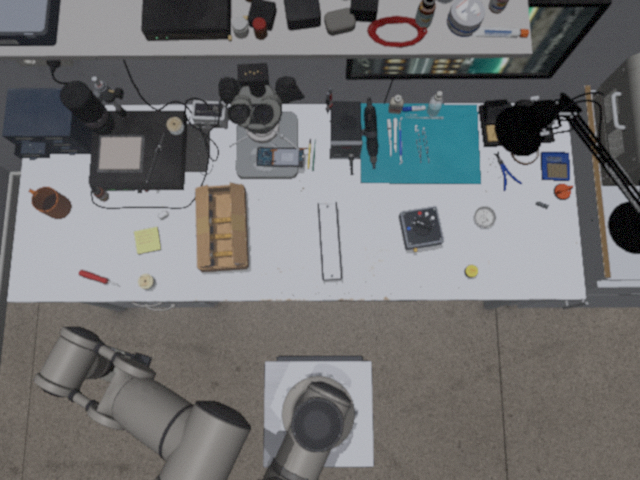

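View pics/s1.png

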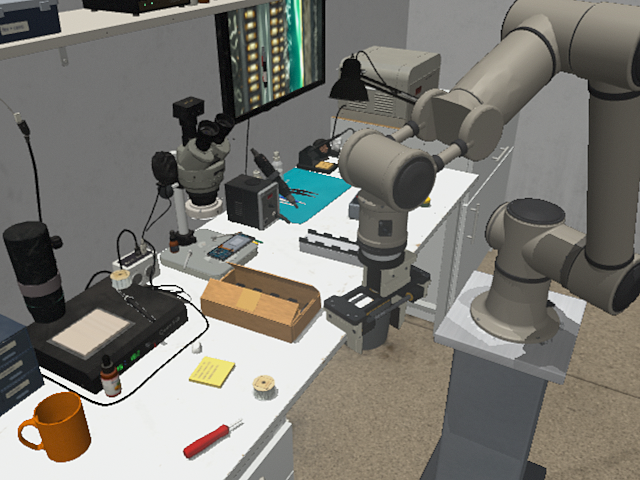

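Run:
```python
from h import *
im=cv2.imread('pics/full_t1.png')
a=cv2.resize(im[175:290,190:350],None,fx=5,fy=5,interpolation=cv2.INTER_CUBIC)
b=cv2.resize(im[200:256,393:449],None,fx=10,fy=10,interpolation=cv2.INTER_CUBIC)
cv2.imwrite('pics/c1.png',a);cv2.imwrite('pics/c2.png',b)
```

```text
(no output)
```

View pics/c1.png

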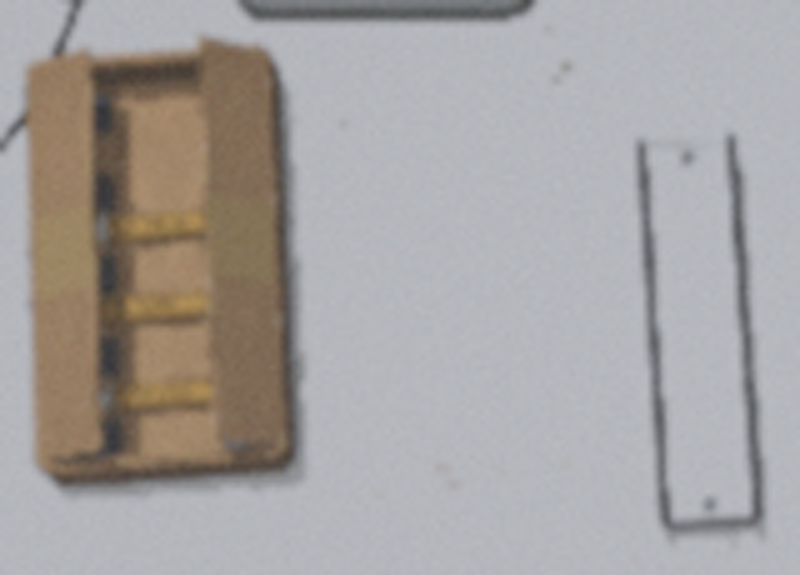

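View pics/c2.png

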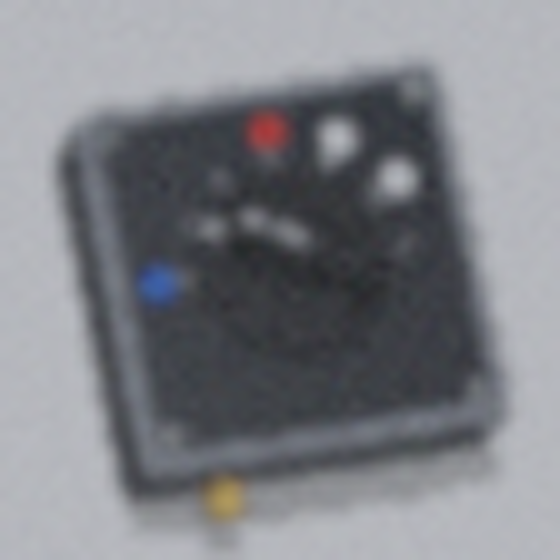

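Run:
```python
from h import *
from scipy.optimize import least_squares as ls
np.set_printoptions(precision=4,suppress=True)
P=np.array([[158,285],[268,133],[337,140],[398,178]])/10+[393,200]
A=np.array([90,0,-30,-60])*np.pi/180
f=lambda p:np.concatenate([w2p('top',[p[0]+.042*np.cos(p[2]+a),p[1]+.042*np.sin(p[2]+a),.056])-q for a,q in zip(A,P)])
r=ls(f,[.33,-.29,0]);print('unit',r.x,np.degrees(r.x[2]),f(r.x))
p=r.x
for v in range(3):
    for rr,z in((.03,.062),(.023,.085)):
        a=p[2]+np.pi/2-v*np.pi/6
        print(v,rr,(w2p('top',[p[0]+rr*np.cos(a),p[1]+rr*np.sin(a),z])-[393,200])*10)
print('axis85',(w2p('top',[p[0],p[1],.085])-[393,200])*10)
def fit(name,pts,L,W,z,g):
    pts=np.array(pts)/5+[190,175]
    C=np.array([[L,W],[L,-W],[-L,-W],[-L,W]])/2
    def f(p):
        c,s=np.cos(p[2]),np.sin(p[2])
        return np.concatenate([w2p('top',[p[0]+c*a-s*b,p[1]+s*a+c*b,z])-q for (a,b),q in zip(C,pts)])
    r=ls(f,g);print(name,r.x,np.degrees(r.x[2]),f(r.x)*5)
fit('carton',[[28,60],[275,50],[292,465],[42,470]],.252,.15,.05,[.3,.3,0])
fit('rest',[[640,142],[733,135],[760,522],[665,527]],.236,.061,.046,[.3,0,0])
for i,(u,v) in enumerate([[165,228],[162,307],[165,394],[100,228],[110,395]]): print('syr',p2w('top',190+u/5,175+v/5,.0115))
```

```text
unit [ 0.5444 -0.3206  0.1554] 8.905040513580367 [-0.0057  0.0932 -0.0953 -0.1141  0.126  -0.1161 -0.025   0.1353]
0 0.03 [199.9182 275.2959]
0 0.023 [235.0695 254.2422]
1 0.03 [203.4566 225.5585]
1 0.023 [237.7697 215.6179]
2 0.03 [232.0735 185.1411]
2 0.023 [259.9775 184.2081]
axis85 [310.7533 242.2302]
carton [0.5482 0.2889 0.0563] 3.223462965799165 [ 4.5421  7.2962  0.4111  2.9636 -2.3539 -9.9286 -2.458   0.277 ]
rest [ 0.5035 -0.0397  0.0582] 3.3372316471728443 [-2.7639  2.6588  3.1135  3.5838  3.1479 -3.6865 -3.4852 -2.2648]
syr [0.5767 0.2929 0.0115]
syr [0.5263 0.2933 0.0115]
syr [0.4714 0.2897 0.0115]
syr [0.5769 0.3335 0.0115]
syr [0.4709 0.3237 0.0115]
```

```bash
cat >> h.py <<'E'
def plan(*W):
    """waypoints (x,y,z,yawdeg); prints tool-frame shift/turn of each from the one before"""
    s=robot.observe();p=np.array(s['tool_pos']);R=Ro.from_euler('xyz',s['tool_rot'])
    print('now',np.round(p,4),np.round(np.degrees(s['tool_rot']),2),'open',round(s['opening'],4),'t',round(s['time'],1))
    for x,y,z,w in W:
        T=Ro.from_euler('xyz',[np.pi,0,np.radians(w)]);q=np.array([x,y,z])
        print((x,y,z,w),'shift',np.round(R.inv().apply(q-p),4),'turn',np.round((R.inv()*T).as_rotvec(),3))
        p,R=q,T
E
python3 -c "
from h import *
plan((.46,.25,.227,120),(.5444,-.3206,.2,68.9),(.5444,-.3206,.064,68.9))"
```

```text
now [0.1539 0.5015 0.2261] [-1.7992e+02 -1.0000e-02  1.6294e+02] open 0.0916 t 0.1
(0.46, 0.25, 0.227, 120) shift [-0.3665 -0.1507 -0.0007] turn [-0.001  0.     0.749]
(0.5444, -0.3206, 0.2, 68.9) shift [-0.5364 -0.2122  0.027 ] turn [-0.    -0.     0.892]
(0.5444, -0.3206, 0.064, 68.9) shift [ 0.    -0.     0.136] turn [0. 0. 0.]
```

>>> {"name": "arm_command", "arguments": {"moves": [[[-0.037,-0.015,0],[0,0,0.075],0.06],[[-0.074,-0.03,0],[0,0,0.15],0.06],[[-0.111,-0.045,0],[0,0,0.225],0.06],[[-0.148,-0.06,0],[0,0,0.3],0.06],[[-0.185,-0.075,0],[0,0,0.375],0.06]]}}

```text
time: 0.6
tool_pos: [0.3097, 0.3747, 0.2265]
tool_rot: [-3.141, -0.0, 2.466]
contact_force: [0.8, 0.8, -0.1]
opening: 0.0607
grip_force: 0.0
```

```bash
python3 -c "
from h import *
plan((.46,.25,.227,120),(.52,0,.2,95),(.5444,-.3206,.2,68.9))"
```

```text
now [0.3097 0.3747 0.2265] [-1.7997e+02 -1.0000e-02  1.4129e+02] open 0.0607 t 0.6
(0.46, 0.25, 0.227, 120) shift [-0.1952 -0.0033 -0.0005] turn [-0.    -0.     0.372]
(0.52, 0, 0.2, 95) shift [-0.2465 -0.073   0.027 ] turn [ 0.    -0.     0.436]
(0.5444, -0.3206, 0.2, 68.9) shift [-0.3215 -0.0036 -0.    ] turn [-0.    -0.     0.456]
```

>>> {"name": "arm_command", "arguments": {"moves": [[[-0.04,0,0],[0,0,0.075],0.06],[[-0.08,-0.001,0],[0,0,0.15],0.06],[[-0.12,-0.002,0],[0,0,0.225],0.06],[[-0.16,-0.003,0],[0,0,0.3],0.06],[[-0.195,-0.003,0],[0,0,0.372],0.06]]}}

```text
time: 1.1
tool_pos: [0.4606, 0.2505, 0.2264]
tool_rot: [-3.141, -0.0, 2.093]
contact_force: [0.6, 0.8, 0.5]
opening: 0.0599
grip_force: 0.0
```

>>> {"name": "arm_command", "arguments": {"moves": [[[-0.049,-0.015,0.005],[0,0,0.087],0.06],[[-0.098,-0.03,0.01],[0,0,0.174],0.06],[[-0.147,-0.045,0.016],[0,0,0.26],0.06],[[-0.196,-0.06,0.022],[0,0,0.35],0.06],[[-0.2465,-0.073,0.027],[0,0,0.436],0.06]]}}

```text
time: 1.6
tool_pos: [0.5176, 0.0085, 0.2]
tool_rot: [-3.141, -0.0, 1.657]
contact_force: [0.7, 0.4, 0.7]
opening: 0.0603
grip_force: 0.0
```

>>> {"name": "arm_command", "arguments": {"moves": [[[-0.032,0,0],[0,0,0],0.06],[[-0.064,0,0],[0,0,0],0.06],[[-0.096,0,0],[0,0,0],0.06],[[-0.128,0,0],[0,0,0],0.06],[[-0.16,0,0],[0,0,0],0.06]]}}

```text
time: 2.1
tool_pos: [0.532, -0.1502, 0.2001]
tool_rot: [-3.141, -0.001, 1.661]
contact_force: [0.4, 1.1, 0.3]
opening: 0.0598
grip_force: 0.0
```

>>> {"name": "arm_command", "arguments": {"moves": [[[-0.032,0,0],[0,0,0.09],0.06],[[-0.064,0,0],[0,0,0.18],0.06],[[-0.096,0,0],[0,0,0.27],0.06],[[-0.128,0,0],[0,0,0.36],0.06],[[-0.16,-0.003,0],[0,0,0.456],0.06]]}}

```text
time: 2.6
tool_pos: [0.5436, -0.3097, 0.1999]
tool_rot: [-3.141, -0.0, 1.201]
contact_force: [-0.7, 0.1, 0.8]
opening: 0.0601
grip_force: 0.0
```

```bash
python3 -c "
from h import *
plan((.5444,-.3206,.064,68.9))"
```

```text
now [ 0.5436 -0.3097  0.1999] [-1.7995e+02 -3.0000e-02  6.8820e+01] open 0.0601 t 2.6
(0.5444, -0.3206, 0.064, 68.9) shift [-0.01    0.0048  0.1359] turn [-0.001 -0.    -0.001]
```

>>> {"name": "arm_command", "arguments": {"moves": [[[-0.01,0.005,0.03],[0,0,0],0.06],[[-0.01,0.005,0.065],[0,0,0],0.05],[[-0.01,0.005,0.1],[0,0,0],0.045],[[-0.01,0.005,0.125],[0,0,0],0.04],[[-0.01,0.005,0.135],[0,0,0],0.04]]}}

```text
time: 3.1
tool_pos: [0.5431, -0.3185, 0.0621]
tool_rot: [-3.136, -0.002, 1.205]
contact_force: [-0.4, -0.1, -0.3]
opening: 0.0401
grip_force: 0.0
```

>>> {"name": "arm_command", "arguments": {"moves": [[[0,0,0],[0,0,0],0.03],[[0,0,0],[0,0,0],0.02],[[0,0,0],[0,0,0],0.01],[[0,0,0],[0,0,0],0.005],[[0,0,0],[0,0,0],0.005]], "squeeze": 15}}

```text
time: 3.6
tool_pos: [0.5478, -0.3211, 0.0673]
tool_rot: [3.133, 0.001, 1.205]
contact_force: [8.7, -2.8, -4.1]
opening: 0.012
grip_force: 15.0
```

```bash
python3 -c "
from h import *
plan((.5444,-.3206,.064,68.9));print(robot.observe()['contact_force'],robot.observe()['torque'])"
```

```text
now [ 0.5478 -0.3211  0.0673] [1.7951e+02 7.0000e-02 6.9020e+01] open 0.012 t 3.6
(0.5444, -0.3206, 0.064, 68.9) shift [-0.0008 -0.0033  0.0032] turn [0.008 0.001 0.002]
[ 8.74911717 -2.83658181 -4.11105293] [-0.53151192 -1.32855848 -0.05538253]
```

>>> {"name": "arm_command", "arguments": {"moves": [[[0,0.004,0],[0,0,-0.1],0.005],[[0,0.004,0],[0,0,-0.2],0.005],[[0,0.004,0],[0,0,-0.32],0.005],[[0,0.004,0],[0,0,-0.44],0.005],[[0,0.004,0],[0,0,-0.55],0.005]]}}

```text
time: 4.1
tool_pos: [0.5497, -0.3213, 0.0672]
tool_rot: [3.139, 0.002, 1.76]
contact_force: [3.5, 0.8, 0.5]
opening: 0.0117
grip_force: 15.0
```

```bash
python3 -c "
from h import *
plan((.547,-.321,.064,98.9));print(robot.observe()['contact_force'],robot.observe()['torque'])"
```

```text
now [ 0.5497 -0.3213  0.0672] [1.7982e+02 1.2000e-01 1.0081e+02] open 0.0117 t 4.1
(0.547, -0.321, 0.064, 98.9) shift [ 0.0008 -0.0026  0.0032] turn [0.003 0.002 0.033]
[3.47801527 0.75218427 0.47633786] [ 0.10043299 -0.46092658 -0.18977291]
```

>>> {"name": "arm_command", "arguments": {"moves": [[[0,0,0],[0,0,0.02],0.02],[[0,0,0],[0,0,0.03],0.03],[[0,0,0],[0,0,0.03],0.05],[[0,0,-0.02],[0,0,0.03],0.05],[[0,0,-0.06],[0,0,0.03],0.05]]}}

```text
time: 4.6
tool_pos: [0.5466, -0.3199, 0.1228]
tool_rot: [-3.136, -0.006, 1.723]
contact_force: [0.2, 1.2, 0.8]
opening: 0.0472
grip_force: 0.0
```

```bash
python3 -c "
from h import *
plan((.54,-.2,.18,93.2),(.55,.0,.18,93.2),(.548,.28,.16,93.2))"
```

```text
now [ 0.5466 -0.3199  0.1228] [-179.69   -0.32   98.72] open 0.0472 t 4.6
(0.54, -0.2, 0.18, 93.2) shift [ 0.1198  0.0114 -0.0566] turn [-0.006 -0.005  0.096]
(0.55, 0.0, 0.18, 93.2) shift [0.1991 0.0211 0.    ] turn [0. 0. 0.]
(0.548, 0.28, 0.16, 93.2) shift [0.2797 0.0136 0.02  ] turn [0. 0. 0.]
```

>>> {"name": "arm_command", "arguments": {"moves": [[[0.02,0.002,-0.01],[0,0,0.02],0.04],[[0.05,0.004,-0.025],[0,0,0.04],0.02],[[0.08,0.006,-0.04],[0,0,0.06],0.0],[[0.1,0.009,-0.05],[0,0,0.08],0.0],[[0.12,0.011,-0.056],[0,0,0.096],0.0]]}}

```text
time: 5.1
tool_pos: [0.5411, -0.2, 0.1827]
tool_rot: [3.14, 0.001, 1.627]
contact_force: [0.7, -1.0, 0.1]
opening: 0.0144
grip_force: 0.0
```

>>> {"name": "arm_command", "arguments": {"moves": [[[0.04,0.004,0],[0,0,0],0.0],[[0.08,0.008,0],[0,0,0],0.0],[[0.12,0.012,0],[0,0,0],0.0],[[0.16,0.016,0],[0,0,0],0.0],[[0.2,0.021,0],[0,0,0],0.0]]}}

```text
time: 5.6
tool_pos: [0.55, 0.0015, 0.1817]
tool_rot: [3.141, 0.0, 1.627]
contact_force: [0.4, 0.3, -0.2]
opening: 0.0005
grip_force: 0.0
```

```bash
python3 - <<'E'
from h import *
from scipy.optimize import brentq
snap('top','t2.png');snap('scene','s2.png')
C=np.array([.5482,.2889]);w=np.radians(3.2);c,s=np.cos(w),np.sin(w)
def cw(x,y,z): return [C[0]+c*x-s*y,C[1]+s*x+c*y,z]
for n,sg,u in(('L',1,97),('R',-1,209)):
    f=lambda a:w2p('top',cw(0,sg*(.074-.055*np.cos(a)),.05+.055*np.sin(a)))[0]-(190+u/5)
    for a in np.arange(0,1.6,.2): print(n,round(a,1),round(f(a),2),sg*(.074-.055*np.cos(a)))
print(w2p('top',cw(0,0,.06)))
E
python3 - <<'E'
import cv2,numpy as np
a=cv2.imread('pics/full_t2.png');b=cv2.imread('pics/full_s2.png')
x=cv2.resize(a[200:256,393:449],(400,400),interpolation=cv2.INTER_CUBIC)
y=cv2.resize(b[250:350,190:330],(400,286),interpolation=cv2.INTER_CUBIC)
o=np.zeros((400,800,3),np.uint8);o[:,:400]=x;o[:286,400:]=y;cv2.imwrite('pics/c3.png',o)
E
```

```text
L 0.0 6.2 0.018999999999999996
L 0.2 5.17 0.020096338218731705
L 0.4 3.43 0.023341645329841315
L 0.6 1.05 0.028606541179967693
L 0.8 -1.88 0.0356811309859059
L 1.0 -5.24 0.04428337317725231
L 1.2 -8.91 0.05407032350378296
L 1.4 -12.71 0.06465180714048675
R 0.0 -3.71 -0.018999999999999996
R 0.2 -3.94 -0.020096338218731705
R 0.4 -3.44 -0.023341645329841315
R 0.6 -2.21 -0.028606541179967693
R 0.8 -0.29 -0.0356811309859059
R 1.0 2.25 -0.04428337317725231
R 1.2 5.3 -0.05407032350378296
R 1.4 8.74 -0.06465180714048675
[221.26833127 225.94350227]
```

View pics/c3.png

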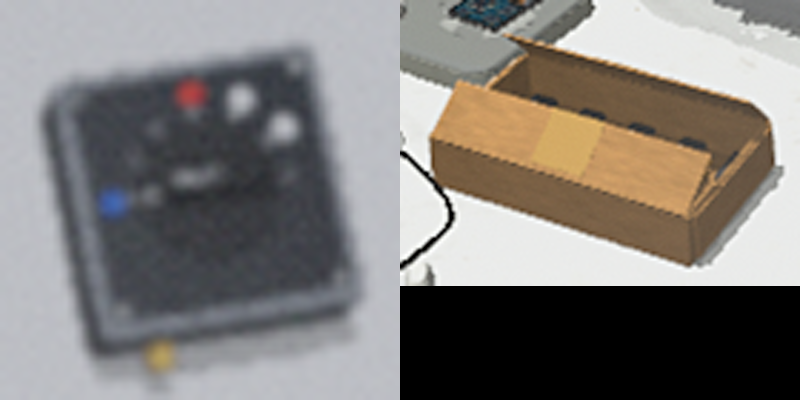

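>>> {"name": "arm_command", "arguments": {"moves": [[[0.05,0.003,0],[0,0,0],0.0],[[0.1,0.006,0],[0,0,0],0.0],[[0.15,0.009,0],[0,0,0],0.0],[[0.2,0.012,0],[0,0,0],0.0],[[0.24,0.014,0],[0,0,0],0.0]]}}

```text
time: 6.2
tool_pos: [0.5503, 0.2423, 0.1816]
tool_rot: [3.141, -0.0, 1.628]
contact_force: [0.4, 0.0, -0.8]
opening: 0.0003
grip_force: 0.0
```

>>> {"name": "arm_command", "arguments": {"moves": [[[0.025,0,0],[0,0,0],0.0],[[0.047,0,0.01],[0,0,0],0.0],[[0.047,0,0.045],[0,0,0],0.0],[[0.047,0,0.08],[0,0,0],0.0],[[0.047,0,0.112],[0,0,0],0.0]]}}

```text
time: 6.7
tool_pos: [0.5476, 0.2868, 0.0681]
tool_rot: [-3.141, 0.0, 1.628]
contact_force: [0.6, -1.6, -0.7]
opening: 0.0008
grip_force: 0.0
```

```bash
cat >> h.py <<'E'
CA=[.5482,.2889,3.2]
def loc(x,y,z,dw=0):
    w=np.radians(CA[2]);return (CA[0]+np.cos(w)*x-np.sin(w)*y,CA[1]+np.sin(w)*x+np.cos(w)*y,z,90+CA[2]+dw)
E
python3 - <<'E'
from h import *
plan(loc(0,.087,.07),loc(0,-.087,.07))
E
```

```text
now [0.5476 0.2868 0.0681] [-1.7998e+02  2.0000e-02  9.3260e+01] open 0.0008 t 6.7
(np.float64(0.5433435290655948), np.float64(0.37576434648383233), 0.07, 93.2) shift [ 0.0891  0.0008 -0.0019] turn [-0.     0.     0.001]
(np.float64(0.5530564709344052), np.float64(0.20203565351616765), 0.07, 93.2) shift [-0.174 -0.    -0.   ] turn [0. 0. 0.]
```

>>> {"name": "arm_command", "arguments": {"moves": [[[0.018,0.001,-0.002],[0,0,0],0.0],[[0.038,0.001,-0.002],[0,0,0],0.0],[[0.058,0.001,-0.002],[0,0,0],0.0],[[0.075,0.001,-0.002],[0,0,0],0.0],[[0.089,0.001,-0.002],[0,0,0],0.0]]}}

```text
time: 7.2
tool_pos: [0.5439, 0.378, 0.0729]
tool_rot: [3.14, -0.001, 1.629]
contact_force: [0.2, -1.6, 0.4]
opening: 0.0006
grip_force: 0.4
```

>>> {"name": "arm_command", "arguments": {"moves": [[[0.003,0,0],[0,0,0],0.0],[[0,0,0],[0,0,0],0.0],[[-0.03,0,0],[0,0,0],0.0],[[-0.06,0,0],[0,0,0],0.0],[[-0.09,0,0],[0,0,0],0.0]]}}

```text
time: 7.7
tool_pos: [0.5486, 0.2847, 0.0717]
tool_rot: [-3.141, 0.0, 1.629]
contact_force: [-0.0, 0.7, 0.1]
opening: 0.0004
grip_force: 0.0
```

>>> {"name": "arm_command", "arguments": {"moves": [[[-0.018,0,0],[0,0,0],0.0],[[-0.036,0,0],[0,0,0],0.0],[[-0.054,0,0],[0,0,0],0.0],[[-0.071,0,0],[0,0,0],0.0],[[-0.085,0,0],[0,0,0],0.0]]}}

```text
time: 8.2
tool_pos: [0.5538, 0.2037, 0.0721]
tool_rot: [3.14, -0.007, 1.627]
contact_force: [-6.7, 44.9, 10.0]
opening: 0.0006
grip_force: 19.3
```

>>> {"name": "arm_command", "arguments": {"moves": [[[-0.003,0,0],[0,0,0],0.0],[[0,0,0],[0,0,0],0.0],[[0.01,0,-0.02],[0,0,0],0.0],[[0.02,0,-0.06],[0,0,0],0.0],[[0.02,0,-0.1],[0,0,0],0.0]]}}

```text
time: 8.7
tool_pos: [0.5518, 0.2221, 0.172]
tool_rot: [-3.14, 0.0, 1.63]
contact_force: [0.8, 0.1, 0.5]
opening: 0.0007
grip_force: 0.0
```

>>> {"name": "arm_command", "arguments": {"moves": [[[-0.05,0,-0.01],[0,0,0],0.02],[[-0.1,0,-0.02],[0,0,0],0.036],[[-0.15,0,-0.02],[0,0,0],0.036],[[-0.2,0,-0.02],[0,0,0],0.036],[[-0.23,0,-0.02],[0,0,0],0.036]]}}

```text
time: 9.2
tool_pos: [0.5656, -0.0117, 0.1917]
tool_rot: [3.141, 0.001, 1.627]
contact_force: [-0.0, 1.0, 0.3]
opening: 0.034
grip_force: 0.0
```

Run:
```python
from h import *
snap('top','t3.png',(190,175,290,290),5.2);snap('scene','s3.png')
plan()
```

```text
now [ 0.5658 -0.0126  0.1914] [-1.7999e+02  7.0000e-02  9.3050e+01] open 0.0356 t 9.3
```

View pics/t3.png

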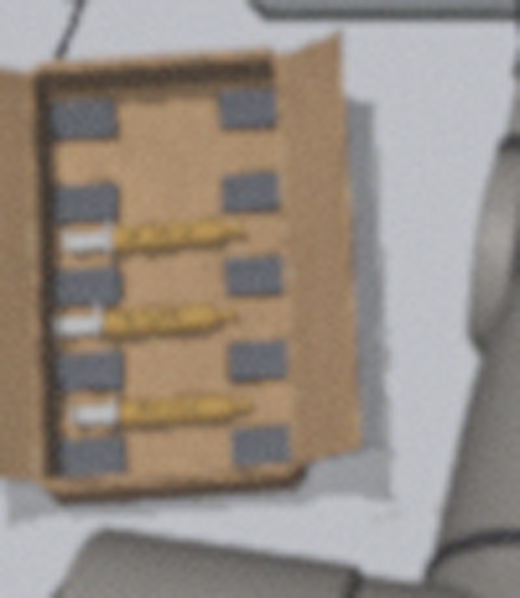

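```bash
python3 - <<'E'
from h import *
np.set_printoptions(precision=4,suppress=True)
W=lambda u,v,z:p2w('top',190+u/5.2,175+v/5.2,z)
a=W(168.5,110,.011);b=W(178.5,451,.011)
print(a,b,'centre',(a+b)/2,'len',np.linalg.norm(a-b),'yaw',np.degrees(np.arctan2((a-b)[1],(a-b)[0])))
for u,v in((178,235),(168,319.5),(184,409)): print(W(u,v,.0115))
# right flap tips/left flap tips
print(w2p('top',loc(0,.114,.087)[:3]), (w2p('top',loc(0,-.1146,.0871)[:3])-[190,175])*5.2)
E
python3 - <<'E'
import cv2,numpy as np
b=cv2.imread('pics/full_s3.png');cv2.imwrite('pics/c4.png',cv2.resize(b[230:360,180:360],None,fx=4,fy=4,interpolation=cv2.INTER_CUBIC))
E
```

```text
[0.6561 0.2973 0.011 ] [0.4466 0.285  0.011 ] centre [0.5514 0.2912 0.011 ] len 0.2098132960917759 yaw 3.3575898562621194
[0.578  0.2891 0.0115]
[0.5261 0.2936 0.0115]
[0.4718 0.2824 0.0115]
[181.3681 226.1514] [354.1374 242.2316]
```

View pics/c4.png

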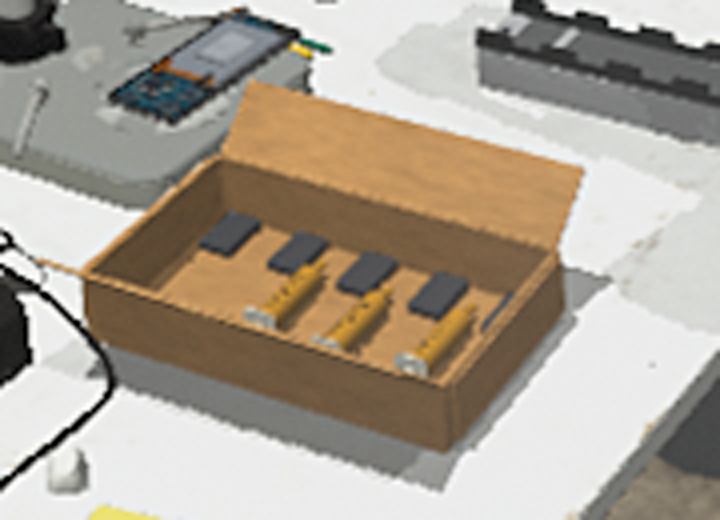

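```bash
sed -i 's/^CA=.*/CA=[.5514,.2912,3.3]/' h.py
python3 - <<'E'
from h import *
np.set_printoptions(precision=4,suppress=True)
a,b=[p2w('top',190+u/5,175+v/5,.034) for u,v in((687,157),(710,505))];print(a,b,(a+b)/2,np.degrees(np.arctan2((a-b)[1],(a-b)[0])))
plan((.578,.289,.13,93.3),(.578,.289,.006,93.3))
E
```

```text
[ 0.6147 -0.033   0.034 ] [ 0.3974 -0.0454  0.034 ] [ 0.506  -0.0392  0.034 ] 3.2604753022637354
now [ 0.5658 -0.0126  0.1914] [-179.99    0.07   93.05] open 0.0356 t 9.3
(0.578, 0.289, 0.13, 93.3) shift [0.3006 0.0282 0.061 ] turn [-0.     0.001 -0.004]
(0.578, 0.289, 0.006, 93.3) shift [ 0.    -0.     0.124] turn [0. 0. 0.]
```

>>> {"name": "arm_command", "arguments": {"moves": [[[0.05,0.005,0],[0,0,0],0.036],[[0.1,0.01,0],[0,0,0],0.036],[[0.15,0.015,0],[0,0,0],0.036],[[0.2,0.02,0],[0,0,0],0.036],[[0.24,0.025,0],[0,0,0],0.036]]}}

```text
time: 9.8
tool_pos: [0.576, 0.2362, 0.1915]
tool_rot: [-3.141, -0.0, 1.631]
contact_force: [0.6, -0.5, -0.5]
opening: 0.0361
grip_force: 0.0
```

>>> {"name": "arm_command", "arguments": {"moves": [[[0.03,0.002,0.01],[0,0,0],0.036],[[0.06,0.003,0.03],[0,0,0],0.036],[[0.06,0.003,0.061],[0,0,0],0.036],[[0.06,0.003,0.061],[0,0,0],0.036],[[0.06,0.003,0.061],[0,0,0],0.036]]}}

```text
time: 10.3
tool_pos: [0.576, 0.2931, 0.1305]
tool_rot: [-3.14, 0.0, 1.629]
contact_force: [-0.4, -0.4, 0.6]
opening: 0.0359
grip_force: 0.0
```

Run:
```python
from h import *
plan((.578,.289,.006,93.3))
```

```text
now [0.576  0.2931 0.1305] [-1.7992e+02  3.0000e-02  9.3350e+01] open 0.0359 t 10.3
(0.578, 0.289, 0.006, 93.3) shift [-0.0041  0.002   0.1245] turn [-0.001  0.     0.001]
```

>>> {"name": "arm_command", "arguments": {"moves": [[[-0.004,0.002,0.03],[0,0,0],0.036],[[-0.004,0.002,0.07],[0,0,0],0.036],[[-0.004,0.002,0.105],[0,0,0],0.036],[[-0.004,0.002,0.124],[0,0,0],0.036],[[-0.004,0.002,0.124],[0,0,0],0.036]]}}

```text
time: 10.8
tool_pos: [0.5785, 0.2883, 0.0058]
tool_rot: [-3.14, 0.001, 1.628]
contact_force: [-0.0, 0.0, 0.4]
opening: 0.0362
grip_force: 0.0
```

>>> {"name": "arm_command", "arguments": {"moves": [[[0,0,0],[0,0,0],0.025],[[0,0,0],[0,0,0],0.015],[[0,0,0],[0,0,0],0.01],[[0,0,0],[0,0,0],0.01],[[0,0,0],[0,0,0],0.01]], "squeeze": 12}}

```text
time: 11.3
tool_pos: [0.5798, 0.2895, 0.0085]
tool_rot: [3.138, -0.001, 1.629]
contact_force: [0.8, -0.7, 6.6]
opening: 0.0165
grip_force: 12.0
```

>>> {"name": "arm_command", "arguments": {"moves": [[[0,0,-0.02],[0,0,0],0.01],[[0,0,-0.04],[0,0,0],0.01],[[0,0,-0.07],[0,0,0],0.01],[[0,0,-0.1],[0,0,0],0.01],[[0,0,-0.13],[0,0,0],0.01]]}}

```text
time: 11.8
tool_pos: [0.5783, 0.2892, 0.138]
tool_rot: [-3.142, -0.0, 1.629]
contact_force: [0.8, 0.3, 0.4]
opening: 0.0167
grip_force: 12.0
```

```bash
cat >> h.py <<'E'
RE=[.505,-.0395,3.3]
def rest(x,y,z):
    w=np.radians(RE[2]);return (RE[0]+np.cos(w)*x-np.sin(w)*y,RE[1]+np.sin(w)*x+np.cos(w)*y,z,90+RE[2])
E
python3 - <<'E'
from h import *
snap('scene','s4.png',(180,200,420,380),2.6)
plan(rest(.078,0,.12),rest(.078,0,.045))
E
```

```text
now [0.5808 0.2902 0.144 ] [ 1.795e+02 -1.500e-01  9.334e+01] open 0.0163 t 11.8
(np.float64(0.5828706616958942), np.float64(-0.03501000589715375), 0.12, 93.3) shift [-0.3248 -0.0171  0.023 ] turn [ 0.009 -0.003  0.001]
(np.float64(0.5828706616958942), np.float64(-0.03501000589715375), 0.045, 93.3) shift [ 0.    -0.     0.075] turn [0. 0. 0.]
```

View pics/s4.png

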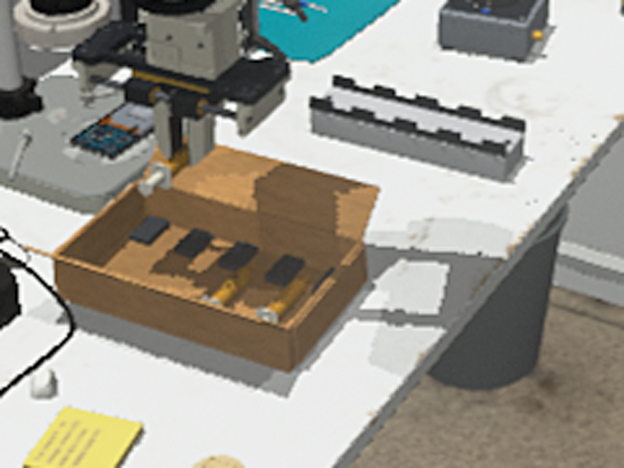

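>>> {"name": "arm_command", "arguments": {"moves": [[[-0.03,-0.001,0.003],[0,0,0],0.01],[[-0.06,-0.003,0.006],[0,0,0],0.01],[[-0.095,-0.004,0.009],[0,0,0],0.01],[[-0.13,-0.006,0.012],[0,0,0],0.01],[[-0.165,-0.007,0.014],[0,0,0],0.01]]}}

```text
time: 12.35
tool_pos: [0.5808, 0.1229, 0.1226]
tool_rot: [3.142, -0.0, 1.629]
contact_force: [-0.3, -0.2, 0.3]
opening: 0.0164
grip_force: 12.0
```

>>> {"name": "arm_command", "arguments": {"moves": [[[-0.035,-0.001,0],[0,0,0],0.01],[[-0.07,-0.003,0],[0,0,0],0.01],[[-0.11,-0.005,0],[0,0,0],0.01],[[-0.14,-0.006,0],[0,0,0],0.01],[[-0.16,-0.007,0],[0,0,0],0.01]]}}

```text
time: 12.85
tool_pos: [0.5833, -0.0384, 0.1228]
tool_rot: [3.141, 0.0, 1.627]
contact_force: [0.3, 1.6, -0.5]
opening: 0.0168
grip_force: 12.0
```

Run:
```python
from h import *
plan(rest(.078,0,.043))
snap('top','t4.png',(300,180,370,290),5.4);snap('scene','s5.png',(280,200,420,300),5)
a=cv2.imread('pics/t4.png');b=cv2.imread('pics/s5.png')[:,:420]
o=np.zeros((594,800,3),np.uint8);o[:,:378]=a;o[:500,380:]=b;cv2.imwrite('pics/c5.png',o)
```

```text
now [ 0.5833 -0.0384  0.1228] [1.7998e+02 2.0000e-02 9.3230e+01] open 0.0168 t 12.8
(np.float64(0.5828706616958942), np.float64(-0.03501000589715375), 0.043, 93.3) shift [ 0.0034 -0.0003  0.0798] turn [ 0.     0.    -0.001]
```

View pics/c5.png

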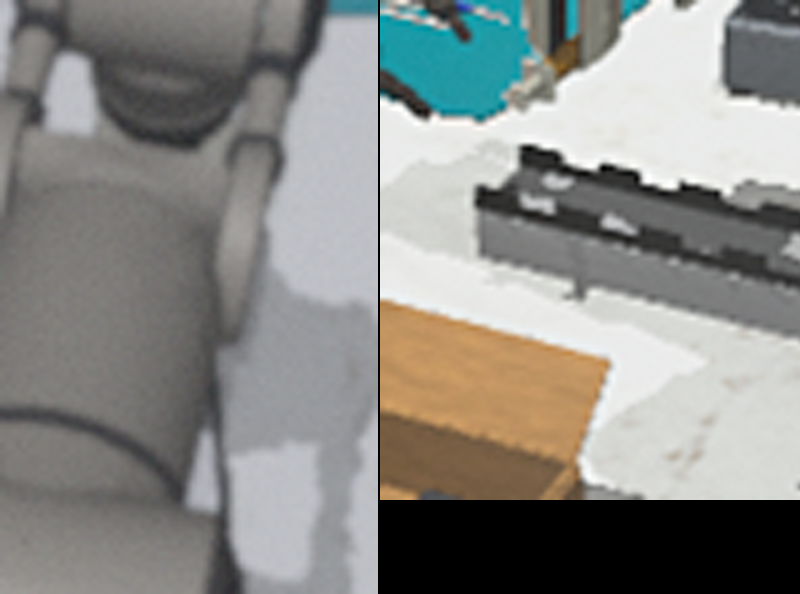

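```bash
python3 - <<'E'
from h import *
np.set_printoptions(precision=1,suppress=True)
for y in(.0305,):
  for x in(.118,.09,.066,.038,.014): print(x,y,(w2p('scene',rest(x,y,.048)[:3])-[280,200])*5+[380,0])
for x in(.118,.09,.066,.038,.014): print('far',x,(w2p('scene',rest(x,-.0305,.048)[:3])-[280,200])*5+[380,0])
E
python3 -c "
import cv2
a=cv2.imread('pics/s5.png')[120:320,70:420];cv2.imwrite('pics/c6.png',cv2.resize(a,None,fx=2.2,fy=2.2))"
```

```text
0.118 0.0305 [483.9 182.3]
0.09 0.0305 [526.8 193. ]
0.066 0.0305 [564.  202.2]
0.038 0.0305 [607.9 213.2]
0.014 0.0305 [646.  222.6]
far 0.118 [532.3 136.9]
far 0.09 [574.3 147. ]
far 0.066 [610.7 155.8]
far 0.038 [653.7 166.1]
far 0.014 [691. 175.]
```

View pics/c6.png

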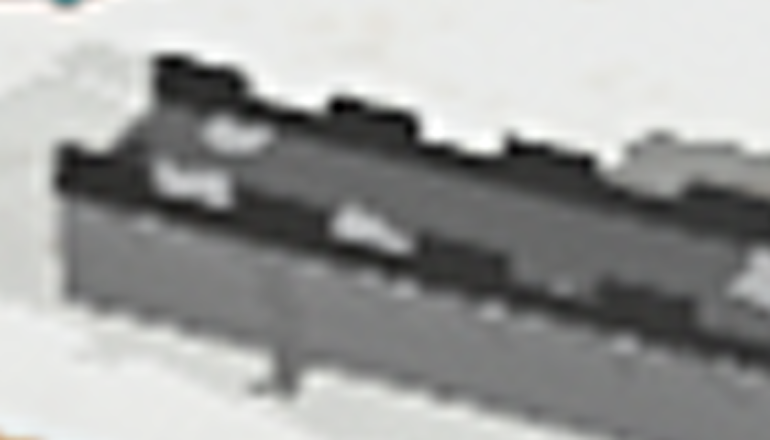

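Run:
```python
from h import *
np.set_printoptions(precision=1,suppress=True)
for x in(.104,.052,0,-.052): 
    for y in(-.031,-.0515,-.072): print(x,y,(w2p('scene',loc(x,y,.011)[:3])-[180,230])*4)
print('corner',(w2p('scene',loc(-.126,.075,0)[:3])-[180,230])*4,(w2p('scene',loc(-.126,-.075,.05)[:3])-[180,230])*4,(w2p('scene',loc(.126,.075,.05)[:3])-[180,230])*4)
# dark teeth in top image: column centroid of dark pixels per line
im=cv2.imread('pics/full_t1.png').astype(int).sum(2)
for v in range(206,278,8):
    row=765-im[v,310:350]; 
    b=np.median(row); 
    L=np.clip(row[4:20]-b-60,0,None);R=np.clip(row[20:36]-b-60,0,None)
    uL=310+4+(L*np.arange(16)).sum()/L.sum();uR=330+(R*np.arange(16)).sum()/R.sum()
    print(v,np.round([uL,uR],2),[tuple(np.round(p2w('top',u,v,.045)[:2],4)) for u in(uL,uR)])
```

```text
0.104 -0.031 [221.3 239.3]
0.104 -0.0515 [238.7 223.2]
0.104 -0.072 [255.9 207.5]
0.052 -0.031 [289.2 259.8]
0.052 -0.0515 [306.2 243.3]
0.052 -0.072 [322.9 227.2]
0 -0.031 [359.  280.9]
0 -0.0515 [375.5 264. ]
0 -0.072 [391.6 247.4]
-0.052 -0.031 [430.7 302.6]
-0.052 -0.0515 [446.6 285.2]
-0.052 -0.072 [462.2 268.2]
corner [453.1 449.8] [568.  245.1] [ 88.6 267.1]
206 [321.7 335.9] [(np.float64(0.6131), np.float64(-0.0153)), (np.float64(0.6129), np.float64(-0.0593))]
214 [318.6 337. ] [(np.float64(0.5878), np.float64(-0.0056)), (np.float64(0.5875), np.float64(-0.0623))]
222 [319.1 337.2] [(np.float64(0.5625), np.float64(-0.0072)), (np.float64(0.5622), np.float64(-0.0627))]
230 [319.5 338.1] [(np.float64(0.5374), np.float64(-0.0084)), (np.float64(0.5371), np.float64(-0.0649))]
238 [319.8 338.5] [(np.float64(0.5125), np.float64(-0.009)), (np.float64(0.5122), np.float64(-0.0659))]
246 [320.6 339.1] [(np.float64(0.4877), np.float64(-0.0114)), (np.float64(0.4874), np.float64(-0.0675))]
254 [321.  339.8] [(np.float64(0.463), np.float64(-0.0126)), (np.float64(0.4627), np.float64(-0.0693))]
262 [321.6 340.1] [(np.float64(0.4385), np.float64(-0.0142)), (np.float64(0.4382), np.float64(-0.07))]
270 [321.7 341. ] [(np.float64(0.4141), np.float64(-0.0145)), (np.float64(0.4138), np.float64(-0.0723))]
```

>>> {"name": "arm_command", "arguments": {"moves": [[[0.004,0,0.02],[0,0,0],0.01],[[0.004,0,0.04],[0,0,0],0.01],[[0.004,0,0.055],[0,0,0],0.01],[[0.004,0,0.065],[0,0,0],0.01],[[0.004,0,0.072],[0,0,0],0.01]]}}

```text
time: 13.45
tool_pos: [0.5831, -0.0313, 0.0499]
tool_rot: [-3.141, -0.0, 1.629]
contact_force: [-0.2, 0.6, -0.3]
opening: 0.0168
grip_force: 12.0
```

>>> {"name": "arm_command", "arguments": {"moves": [[[0,0,0.002],[0,0,0],0.01],[[0,0,0.004],[0,0,0],0.01],[[0,0,0.005],[0,0,0],0.01],[[0,0,0.005],[0,0,0],0.01],[[0,0,0.005],[0,0,0],0.01]]}}

```text
time: 13.95
tool_pos: [0.584, -0.0321, 0.0462]
tool_rot: [3.139, 0.0, 1.629]
contact_force: [3.5, 0.1, 1.2]
opening: 0.0161
grip_force: 12.0
```

>>> {"name": "arm_command", "arguments": {"moves": [[[0,0.0015,0],[0,0,0],0.01],[[0,0.0015,0.001],[0,0,0],0.017],[[0,0.0015,0.001],[0,0,0],0.024],[[0,0.0015,0.001],[0,0,0],0.034],[[0,0.0015,0],[0,0,0],0.036]]}}

```text
time: 14.45
tool_pos: [0.5843, -0.032, 0.0452]
tool_rot: [-3.141, -0.0, 1.629]
contact_force: [-0.2, -0.3, -0.4]
opening: 0.034
grip_force: 0.0
```

>>> {"name": "arm_command", "arguments": {"moves": [[[0,0,-0.01],[0,0,0],0.036],[[0,0,-0.03],[0,0,0],0.036],[[0,0,-0.05],[0,0,0],0.036],[[0,0,-0.07],[0,0,0],0.036],[[0.03,-0.01,-0.08],[0,0,0],0.036]]}}

```text
time: 14.95
tool_pos: [0.5752, -0.005, 0.1283]
tool_rot: [3.136, 0.002, 1.625]
contact_force: [0.3, 0.1, 1.9]
opening: 0.0358
grip_force: 0.0
```

Run:
```python
from h import *
plan((.527,.15,.13,93.3),(.527,.2925,.12,93.3),(.527,.2925,.006,93.3))
```

```text
now [ 0.5752 -0.005   0.1283] [1.7971e+02 1.0000e-01 9.3130e+01] open 0.0358 t 14.9
(0.527, 0.15, 0.13, 93.3) shift [ 0.1574 -0.0396 -0.0022] turn [ 0.005  0.002 -0.003]
(0.527, 0.2925, 0.12, 93.3) shift [0.1423 0.0082 0.01  ] turn [0. 0. 0.]
(0.527, 0.2925, 0.006, 93.3) shift [ 0.    -0.     0.114] turn [0. 0. 0.]
```

>>> {"name": "arm_command", "arguments": {"moves": [[[0.035,-0.008,-0.001],[0,0,0],0.036],[[0.07,-0.017,-0.002],[0,0,0],0.036],[[0.11,-0.027,-0.002],[0,0,0],0.036],[[0.14,-0.035,-0.002],[0,0,0],0.036],[[0.157,-0.04,-0.002],[0,0,0],0.036]]}}

```text
time: 15.45
tool_pos: [0.5231, 0.1541, 0.1285]
tool_rot: [3.141, -0.001, 1.631]
contact_force: [0.2, -0.7, 0.7]
opening: 0.036
grip_force: 0.0
```

Run:
```python
from h import *
plan((.527,.2925,.12,93.3))
snap('scene','s6.png',(190,200,400,330),2)
snap('top','t6.png',(190,180,350,290),2.4)
a=cv2.imread('pics/s6.png');b=cv2.imread('pics/t6.png')
o=np.zeros((264,804,3),np.uint8);o[:260,:420]=a;o[:,420:]=b;cv2.imwrite('pics/c7.png',o[:,:800])
```

```text
now [0.5231 0.1541 0.1285] [ 1.7996e+02 -3.0000e-02  9.3440e+01] open 0.036 t 15.4
(0.527, 0.2925, 0.12, 93.3) shift [0.138  0.0122 0.0086] turn [ 0.001 -0.001  0.002]
```

View pics/c7.png

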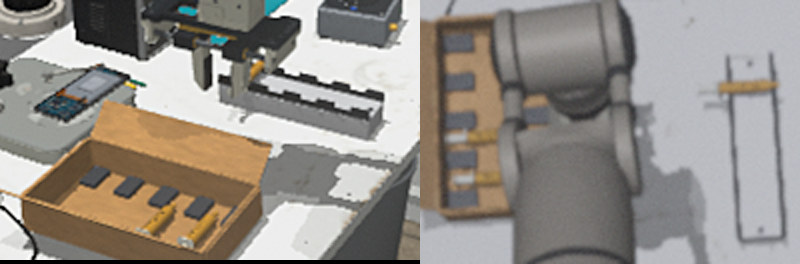

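>>> {"name": "arm_command", "arguments": {"moves": [[[0.035,0.003,0],[0,0,0],0.036],[[0.07,0.006,0],[0,0,0],0.036],[[0.11,0.01,0],[0,0,0],0.036],[[0.138,0.012,0.005],[0,0,0],0.036],[[0.138,0.012,0.009],[0,0,0],0.036]]}}

```text
time: 16.05
tool_pos: [0.5283, 0.2927, 0.1188]
tool_rot: [3.14, -0.001, 1.632]
contact_force: [0.5, -0.7, -0.2]
opening: 0.036
grip_force: 0.0
```

>>> {"name": "arm_command", "arguments": {"moves": [[[0,0,0.03],[0,0,0],0.036],[[0,0,0.06],[0,0,0],0.036],[[0,0,0.09],[0,0,0],0.036],[[0,0,0.108],[0,0,0],0.036],[[0,0,0.108],[0,0,0],0.036]]}}

```text
time: 16.55
tool_pos: [0.5267, 0.2879, 0.0081]
tool_rot: [-3.136, 0.002, 1.628]
contact_force: [-0.7, 0.5, -0.3]
opening: 0.0357
grip_force: 0.0
```

Run:
```python
from h import *
plan((.527,.2925,.006,93.3))
```

```text
now [0.5267 0.2879 0.0081] [-1.797e+02  1.200e-01  9.325e+01] open 0.0357 t 16.6
(0.527, 0.2925, 0.006, 93.3) shift [0.0045 0.0006 0.0021] turn [-0.005  0.002 -0.001]
```

>>> {"name": "arm_command", "arguments": {"moves": [[[0.001,0,0.003],[0,0,0],0.025],[[0.001,0,0.003],[0,0,0],0.015],[[0.001,0,0.003],[0,0,0],0.01],[[0.001,0,0.003],[0,0,0],0.01],[[0.001,0,0.003],[0,0,0],0.01]], "squeeze": 12}}

```text
time: 17.05
tool_pos: [0.5287, 0.2914, 0.0087]
tool_rot: [3.139, -0.0, 1.629]
contact_force: [0.9, -1.1, 4.7]
opening: 0.0167
grip_force: 12.0
```

>>> {"name": "arm_command", "arguments": {"moves": [[[0,0,-0.02],[0,0,0],0.01],[[0,0,-0.04],[0,0,0],0.01],[[0,0,-0.07],[0,0,0],0.01],[[0,0,-0.1],[0,0,0],0.01],[[0,0,-0.12],[0,0,0],0.01]]}}

```text
time: 17.55
tool_pos: [0.5283, 0.2916, 0.13]
tool_rot: [3.139, -0.001, 1.629]
contact_force: [-0.2, 0.1, -0.0]
opening: 0.0164
grip_force: 12.0
```

```bash
sed -i 's/^RE=.*/RE=[.506,-.037,3.3]/' h.py
python3 - <<'E'
from h import *
plan(rest(.026,0,.12),rest(.026,0,.0455))
E
```

```text
now [0.5283 0.2916 0.13  ] [ 1.7987e+02 -6.0000e-02  9.3340e+01] open 0.0164 t 17.6
(np.float64(0.5319568872319648), np.float64(-0.035503335299051246), 0.12, 93.3) shift [-0.3268 -0.0154  0.0096] turn [ 0.002 -0.001  0.001]
(np.float64(0.5319568872319648), np.float64(-0.035503335299051246), 0.0455, 93.3) shift [ 0.     -0.      0.0745] turn [0. 0. 0.]
```

>>> {"name": "arm_command", "arguments": {"moves": [[[-0.03,-0.001,0],[0,0,0],0.01],[[-0.06,-0.003,0],[0,0,0],0.01],[[-0.095,-0.004,0],[0,0,0],0.01],[[-0.13,-0.006,0.003],[0,0,0],0.01],[[-0.165,-0.008,0.005],[0,0,0],0.01]]}}

```text
time: 18.05
tool_pos: [0.5291, 0.1249, 0.1227]
tool_rot: [3.141, -0.0, 1.629]
contact_force: [0.8, -0.1, 0.2]
opening: 0.0167
grip_force: 12.0
```

>>> {"name": "arm_command", "arguments": {"moves": [[[-0.035,-0.001,0],[0,0,0],0.01],[[-0.07,-0.003,0],[0,0,0],0.01],[[-0.11,-0.005,0.002],[0,0,0],0.01],[[-0.145,-0.006,0.005],[0,0,0],0.01],[[-0.161,-0.007,0.005],[0,0,0],0.01]]}}

```text
time: 18.55
tool_pos: [0.5316, -0.0375, 0.1174]
tool_rot: [-3.141, 0.0, 1.627]
contact_force: [0.1, 0.4, -0.3]
opening: 0.0166
grip_force: 12.0
```

>>> {"name": "arm_command", "arguments": {"moves": [[[0,0,0],[0,0,0],0.01],[[0,0,0.01],[0,0,0],0.01],[[0,0,0.03],[0,0,0],0.01],[[0,0,0.05],[0,0,0],0.01],[[0,0,0.06],[0,0,0],0.01]]}}

```text
time: 19.05
tool_pos: [0.5306, -0.0332, 0.0555]
tool_rot: [-3.139, -0.001, 1.631]
contact_force: [-0.5, 0.2, -0.1]
opening: 0.0167
grip_force: 12.0
```

Run:
```python
from h import *
robot.read_camera('top')
plan(rest(.026,0,.045))
```

```text
now [ 0.5302 -0.0333  0.0547] [-1.7975e+02 -9.0000e-02  9.3420e+01] open 0.0166 t 19.1
(np.float64(0.5319568872319648), np.float64(-0.035503335299051246), 0.045, 93.3) shift [-0.0023  0.0017  0.0097] turn [-0.004 -0.002  0.002]
```

>>> {"name": "arm_command", "arguments": {"moves": [[[-0.001,0.001,0.004],[0,0,0],0.01],[[-0.001,0.001,0.007],[0,0,0],0.01],[[-0.001,0.001,0.009],[0,0,0],0.01],[[-0.001,0.001,0.01],[0,0,0],0.01],[[-0.001,0.001,0.01],[0,0,0],0.01]]}}

```text
time: 19.6
tool_pos: [0.533, -0.0361, 0.0478]
tool_rot: [3.141, 0.0, 1.629]
contact_force: [-0.2, 0.5, -0.4]
opening: 0.0164
grip_force: 12.0
```

>>> {"name": "arm_command", "arguments": {"moves": [[[0,0,0],[0,0,0],0.01],[[0,0,0],[0,0,0],0.017],[[0,0,0],[0,0,0],0.024],[[0,0,0],[0,0,0],0.034],[[0,0,0],[0,0,0],0.036]]}}

```text
time: 20.1
tool_pos: [0.5329, -0.036, 0.0476]
tool_rot: [3.141, -0.0, 1.629]
contact_force: [-0.2, 0.6, 0.1]
opening: 0.0342
grip_force: 0.0
```

>>> {"name": "arm_command", "arguments": {"moves": [[[0,0,-0.01],[0,0,0],0.036],[[0,0,-0.03],[0,0,0],0.036],[[0,0,-0.05],[0,0,0],0.036],[[0,0,-0.07],[0,0,0],0.036],[[0.03,-0.01,-0.08],[0,0,0],0.036]]}}

```text
time: 20.6
tool_pos: [0.5234, -0.0088, 0.1302]
tool_rot: [3.136, 0.002, 1.626]
contact_force: [0.6, 1.3, -0.5]
opening: 0.036
grip_force: 0.0
```

Run:
```python
from h import *
plan((.473,.282,.13,93.3),(.473,.282,.006,93.3))
```

```text
now [ 0.5234 -0.0088  0.1302] [1.797e+02 1.000e-01 9.314e+01] open 0.036 t 20.6
(0.473, 0.282, 0.13, 93.3) shift [ 0.2931 -0.0344 -0.0006] turn [ 0.005  0.002 -0.003]
(0.473, 0.282, 0.006, 93.3) shift [ 0.    -0.     0.124] turn [0. 0. 0.]
```

>>> {"name": "arm_command", "arguments": {"moves": [[[0.035,-0.004,0],[0,0,0],0.036],[[0.07,-0.008,0],[0,0,0],0.036],[[0.11,-0.013,0],[0,0,0],0.036],[[0.13,-0.016,0],[0,0,0],0.036],[[0.147,-0.017,0],[0,0,0],0.036]]}}

```text
time: 21.1
tool_pos: [0.4952, 0.1407, 0.1284]
tool_rot: [3.141, -0.0, 1.63]
contact_force: [0.5, -0.4, 0.3]
opening: 0.0356
grip_force: 0.0
```

```bash
cat >> h.py <<'E'
def amber(f,n):
    h=cv2.cvtColor(cv2.imread(f),cv2.COLOR_BGR2HSV)
    m=cv2.inRange(h,(15,130,110),(32,255,255));m[:170]=0;m[290:]=0 
    k,l,s,c=cv2.connectedComponentsWithStats(m)
    for i in range(1,k):
        if s[i,4]>15: print(n,s[i],np.round(c[i],1),np.round(p2w('top',*c[i],.0115),4) if n=='top' else '')
E
python3 - <<'E'
from h import *
amber('pics/full_t3.png','top')
snap('top','t7.png');amber('pics/t7.png','top')
snap('scene','s7.png')
plan((.473,.282,.13,93.3))
E
```

```text
now [0.4954 0.141  0.1283] [ 1.7995e+02 -3.0000e-02  9.3480e+01] open 0.0362 t 21.2
(0.473, 0.282, 0.13, 93.3) shift [ 0.1421 -0.0138 -0.0016] turn [ 0.001 -0.001  0.003]
```

>>> {"name": "arm_command", "arguments": {"moves": [[[0.035,-0.003,0],[0,0,0],0.036],[[0.07,-0.007,0],[0,0,0],0.036],[[0.11,-0.01,0],[0,0,0],0.036],[[0.142,-0.014,-0.001],[0,0,0],0.036],[[0.142,-0.014,-0.001],[0,0,0],0.036]]}}

```text
time: 21.7
tool_pos: [0.4731, 0.2827, 0.1291]
tool_rot: [3.141, -0.001, 1.632]
contact_force: [0.3, -0.5, 0.6]
opening: 0.036
grip_force: 0.0
```

Run:
```python
from h import *
b=cv2.imread('pics/full_s7.png')[240:350,190:390];a=cv2.imread('pics/full_t7.png')[180:290,190:350]
o=np.hstack([cv2.resize(b,None,fx=2.2,fy=2.2),cv2.resize(a,None,fx=2.2,fy=2.2)]);cv2.imwrite('pics/c8.png',o[:,:800]);print(o.shape)
t=cv2.cvtColor(cv2.imread('pics/full_t3.png'),cv2.COLOR_BGR2HSV)
print(t[220,222],t[236,222],t[225,215])
plan((.473,.282,.006,93.3))
```

```text
(242, 792, 3)
[ 18 124 158] [ 18 124 161] [ 16  91 168]
now [0.4731 0.2827 0.1291] [ 1.7994e+02 -7.0000e-02  9.3510e+01] open 0.036 t 21.7
(0.473, 0.282, 0.006, 93.3) shift [-0.0008 -0.0003  0.1231] turn [ 0.001 -0.001  0.004]
```

View pics/c8.png

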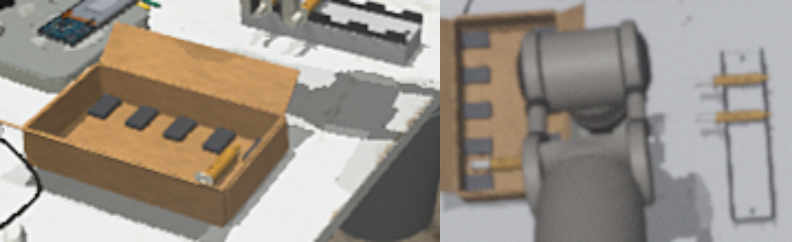

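>>> {"name": "arm_command", "arguments": {"moves": [[[-0.001,0,0.03],[0,0,0],0.036],[[-0.001,0,0.07],[0,0,0],0.036],[[-0.001,0,0.105],[0,0,0],0.036],[[-0.001,0,0.122],[0,0,0],0.036],[[-0.001,0,0.122],[0,0,0],0.036]]}}

```text
time: 22.2
tool_pos: [0.4732, 0.2773, 0.0051]
tool_rot: [-3.139, 0.001, 1.628]
contact_force: [1.2, 0.2, 0.2]
opening: 0.036
grip_force: 0.0
```

>>> {"name": "arm_command", "arguments": {"moves": [[[0,0,0],[0,0,0],0.025],[[0,0,0],[0,0,0],0.015],[[0,0,0],[0,0,0],0.01],[[0,0,0],[0,0,0],0.01],[[0,0,0],[0,0,0],0.01]], "squeeze": 12}}

```text
time: 22.7
tool_pos: [0.474, 0.279, 0.0071]
tool_rot: [3.14, -0.0, 1.629]
contact_force: [-0.0, -1.8, 3.3]
opening: 0.0166
grip_force: 12.0
```

>>> {"name": "arm_command", "arguments": {"moves": [[[0,0,-0.02],[0,0,0],0.01],[[0,0,-0.04],[0,0,0],0.01],[[0,0,-0.07],[0,0,0],0.01],[[0,0,-0.1],[0,0,0],0.01],[[0,0,-0.12],[0,0,0],0.01]]}}

```text
time: 23.2
tool_pos: [0.4739, 0.2794, 0.1287]
tool_rot: [3.139, -0.001, 1.629]
contact_force: [0.7, -0.1, -0.4]
opening: 0.0165
grip_force: 11.9
```

Run:
```python
from h import *
plan(rest(-.026,0,.12))
```

```text
now [0.4739 0.2794 0.1287] [ 1.7988e+02 -5.0000e-02  9.3340e+01] open 0.0165 t 23.2
(np.float64(0.4800431127680353), np.float64(-0.03849666470094875), 0.12, 93.3) shift [-0.3178 -0.0124  0.0084] turn [ 0.002 -0.001  0.001]
```

>>> {"name": "arm_command", "arguments": {"moves": [[[-0.03,-0.001,0],[0,0,0],0.01],[[-0.06,-0.002,0],[0,0,0],0.01],[[-0.095,-0.004,0],[0,0,0],0.01],[[-0.13,-0.005,0.003],[0,0,0],0.01],[[-0.16,-0.006,0.005],[0,0,0],0.01]]}}

```text
time: 23.7
tool_pos: [0.4765, 0.1176, 0.1216]
tool_rot: [3.142, -0.0, 1.629]
contact_force: [0.3, 0.3, -0.0]
opening: 0.0165
grip_force: 11.9
```

>>> {"name": "arm_command", "arguments": {"moves": [[[-0.035,-0.001,0],[0,0,0],0.01],[[-0.07,-0.003,0],[0,0,0],0.01],[[-0.11,-0.005,0.002],[0,0,0],0.01],[[-0.145,-0.006,0.004],[0,0,0],0.01],[[-0.159,-0.006,0.004],[0,0,0],0.01]]}}

```text
time: 24.2
tool_pos: [0.4799, -0.0425, 0.1175]
tool_rot: [-3.141, 0.0, 1.626]
contact_force: [0.2, 1.4, 0.0]
opening: 0.0162
grip_force: 11.9
```

>>> {"name": "arm_command", "arguments": {"moves": [[[0,0,0],[0,0,0],0.01],[[0,0,0.01],[0,0,0],0.01],[[0,0,0.03],[0,0,0],0.01],[[0,0,0.05],[0,0,0],0.01],[[0,0,0.06],[0,0,0],0.01]]}}

```text
time: 24.7
tool_pos: [0.4788, -0.0382, 0.0557]
tool_rot: [-3.139, -0.001, 1.631]
contact_force: [0.2, -0.5, -0.1]
opening: 0.0166
grip_force: 11.9
```

Run:
```python
from h import *
robot.read_camera('top')
plan(rest(-.026,0,.045))
```

```text
now [ 0.4784 -0.0383  0.0549] [-1.7976e+02 -9.0000e-02  9.3430e+01] open 0.0165 t 24.8
(np.float64(0.4800431127680353), np.float64(-0.03849666470094875), 0.045, 93.3) shift [-0.0003  0.0016  0.0099] turn [-0.004 -0.002  0.002]
```

>>> {"name": "arm_command", "arguments": {"moves": [[[0,0,0.005],[0,0,0],0.01],[[0,0,0.009],[0,0,0],0.01],[[0,0,0.011],[0,0,0],0.01],[[0,0,0.012],[0,0,0],0.01],[[0,0,0.012],[0,0,0],0.01]]}}

```text
time: 25.25
tool_pos: [0.4805, -0.0402, 0.0459]
tool_rot: [3.14, 0.0, 1.629]
contact_force: [1.2, 1.0, -0.5]
opening: 0.0165
grip_force: 11.9
```

>>> {"name": "arm_command", "arguments": {"moves": [[[0,0,0],[0,0,0],0.01],[[0,0,0],[0,0,0],0.017],[[0,0,0],[0,0,0],0.024],[[0,0,0],[0,0,0],0.034],[[0,0,0],[0,0,0],0.036]]}}

```text
time: 25.75
tool_pos: [0.4799, -0.0401, 0.0455]
tool_rot: [-3.141, -0.0, 1.629]
contact_force: [-0.0, 0.0, 0.2]
opening: 0.034
grip_force: 0.0
```

>>> {"name": "arm_command", "arguments": {"moves": [[[0,0,-0.01],[0,0,0],0.036],[[0,0,-0.03],[0,0,0],0.036],[[0,0,-0.05],[0,0,0],0.036],[[0,0,-0.08],[0,0,0],0.036],[[0,0,-0.11],[0,0,0],0.02]]}}

```text
time: 26.25
tool_pos: [0.4797, -0.04, 0.1571]
tool_rot: [-3.141, -0.0, 1.629]
contact_force: [1.1, -0.0, 0.6]
opening: 0.0318
grip_force: 0.0
```

Run:
```python
from h import *
plan(loc(0,-.165,.16),loc(0,-.165,.075),loc(0,0,.16),loc(0,.17,.16))
```

```text
now [ 0.4797 -0.04    0.1571] [-1.7998e+02 -1.0000e-02  9.3320e+01] open 0.0318 t 26.2
(np.float64(0.5608980644483286), np.float64(0.12647360025868534), 0.16, 93.3) shift [ 0.1615  0.0907 -0.0029] turn [-0. -0.  0.]
(np.float64(0.5608980644483286), np.float64(0.12647360025868534), 0.075, 93.3) shift [ 0.    -0.     0.085] turn [0. 0. 0.]
(np.float64(0.5514), np.float64(0.2912), 0.16, 93.3) shift [ 0.165  0.    -0.085] turn [0. 0. 0.]
(np.float64(0.5416141154168735), np.float64(0.46091810882438483), 0.16, 93.3) shift [ 0.17 -0.   -0.  ] turn [0. 0. 0.]
```

>>> {"name": "arm_command", "arguments": {"moves": [[[0.04,0.02,0],[0,0,0],0.0],[[0.08,0.04,0],[0,0,0],0.0],[[0.12,0.06,0],[0,0,0],0.0],[[0.16,0.08,0],[0,0,0],0.0],[[0.179,0.091,0],[0,0,0],0.0]]}}

```text
time: 26.75
tool_pos: [0.5612, 0.1472, 0.1564]
tool_rot: [3.14, -0.001, 1.631]
contact_force: [-0.1, -1.5, -0.0]
opening: 0.0001
grip_force: 0.0
```

>>> {"name": "arm_command", "arguments": {"moves": [[[0,0,0],[0,0,0],0.0],[[0,0,0.03],[0,0,0],0.0],[[0,0,0.065],[0,0,0],0.0],[[0,0,0.095],[0,0,0],0.0],[[0,0,0.095],[0,0,0],0.0]]}}

```text
time: 27.25
tool_pos: [0.5573, 0.1425, 0.0573]
tool_rot: [-3.133, 0.001, 1.628]
contact_force: [0.1, 0.5, 0.5]
opening: 0.0002
grip_force: 0.0
```

Run:
```python
from h import *
snap('top','t9.png')
plan(loc(0,-.04,.059))
```

```text
now [0.5591 0.1428 0.0597] [-1.7976e+02  2.0000e-02  9.3280e+01] open 0.0003 t 27.3
(np.float64(0.5537025610783827), np.float64(0.25126632733543885), 0.059, 93.3) shift [0.1086 0.0009 0.0006] turn [-0.004  0.    -0.   ]
```

>>> {"name": "arm_command", "arguments": {"moves": [[[0.02,0,0],[0,0,0],0.0],[[0.04,0,0],[0,0,0],0.0],[[0.06,0,0],[0,0,0],0.0],[[0.08,0,0],[0,0,0],0.0],[[0.1,0,0],[0,0,0],0.0]]}}

```text
time: 27.8
tool_pos: [0.556, 0.244, 0.0636]
tool_rot: [3.138, -0.0, 1.628]
contact_force: [-0.3, -1.6, 0.2]
opening: 0.0006
grip_force: 0.2
```

>>> {"name": "arm_command", "arguments": {"moves": [[[0.009,0,0],[0,0,0],0.0],[[0.009,0,0.003],[0,0,0],0.0],[[0.009,0,0.005],[0,0,0],0.0],[[0.009,0,0.006],[0,0,0],0.0],[[0.009,0,0.006],[0,0,0],0.0]]}}

```text
time: 28.3
tool_pos: [0.5542, 0.2518, 0.0544]
tool_rot: [-3.141, 0.0, 1.628]
contact_force: [0.1, 0.0, -0.9]
opening: 0.0002
grip_force: 0.0
```

>>> {"name": "arm_command", "arguments": {"moves": [[[0,0,0.001],[0,0,0],0.0],[[0,0,0.002],[0,0,0],0.0],[[0,0,0.002],[0,0,0],0.0],[[0,0,0.003],[0,0,0],0.0],[[0,0,0.003],[0,0,0],0.0]]}}

```text
time: 28.8
tool_pos: [0.5544, 0.2522, 0.0531]
tool_rot: [3.141, 0.0, 1.629]
contact_force: [-4.0, -2.7, 11.7]
opening: 0.0006
grip_force: 5.7
```

>>> {"name": "arm_command", "arguments": {"moves": [[[0,0,-0.015],[0,0,0],0.0],[[0,0,-0.04],[0,0,0],0.0],[[0,0,-0.08],[0,0,0],0.0],[[0.02,0,-0.105],[0,0,0],0.0],[[0.05,0,-0.105],[0,0,0],0.0]]}}

```text
time: 29.3
tool_pos: [0.5538, 0.3026, 0.1614]
tool_rot: [3.134, -0.002, 1.626]
contact_force: [-0.3, 0.8, 0.2]
opening: 0.0006
grip_force: 0.0
```

>>> {"name": "arm_command", "arguments": {"moves": [[[0.03,0,0],[0,0,0],0.0],[[0.06,0,0],[0,0,0],0.0],[[0.09,0,0],[0,0,0],0.0],[[0.12,0,0],[0,0,0],0.0],[[0.138,0,0],[0,0,0],0.0]]}}

```text
time: 29.8
tool_pos: [0.5426, 0.4424, 0.1562]
tool_rot: [-3.141, -0.0, 1.63]
contact_force: [0.1, 0.5, 0.1]
opening: 0.0007
grip_force: 0.0
```

>>> {"name": "arm_command", "arguments": {"moves": [[[0,0,0],[0,0,0],0.0],[[0,0,0.03],[0,0,0],0.0],[[0,0,0.065],[0,0,0],0.0],[[0,0,0.096],[0,0,0],0.0],[[0,0,0.096],[0,0,0],0.0]]}}

```text
time: 30.3
tool_pos: [0.5409, 0.4373, 0.0554]
tool_rot: [-3.133, 0.005, 1.628]
contact_force: [0.2, 0.6, -0.5]
opening: 0.0004
grip_force: 0.0
```

Run:
```python
from h import *
robot.read_camera('top')
plan(loc(0,.04,.059))
```

```text
now [0.5424 0.4385 0.0585] [-1.7975e+02  1.6000e-01  9.3270e+01] open 0.0003 t 30.4
(np.float64(0.5490974389216173), np.float64(0.3311336726645612), 0.059, 93.3) shift [-0.1076  0.0006 -0.0002] turn [-0.004  0.003 -0.   ]
```

>>> {"name": "arm_command", "arguments": {"moves": [[[-0.02,0,0],[0,0,0],0.0],[[-0.04,0,0],[0,0,0],0.0],[[-0.06,0,0],[0,0,0],0.0],[[-0.08,0,0],[0,0,0],0.0],[[-0.1,0,0],[0,0,0],0.0]]}}

```text
time: 30.85
tool_pos: [0.5507, 0.3402, 0.0638]
tool_rot: [3.137, -0.002, 1.629]
contact_force: [-0.0, 0.3, 0.7]
opening: 0.0006
grip_force: 0.1
```

>>> {"name": "arm_command", "arguments": {"moves": [[[-0.009,0,0],[0,0,0],0.0],[[-0.009,0,0.003],[0,0,0],0.0],[[-0.009,0,0.005],[0,0,0],0.0],[[-0.009,0,0.006],[0,0,0],0.0],[[-0.009,0,0.006],[0,0,0],0.0]]}}

```text
time: 31.35
tool_pos: [0.5493, 0.3323, 0.0543]
tool_rot: [-3.141, -0.0, 1.63]
contact_force: [0.2, 0.1, 0.8]
opening: 0.0003
grip_force: 0.0
```

>>> {"name": "arm_command", "arguments": {"moves": [[[0,0,0.001],[0,0,0],0.0],[[0,0,0.002],[0,0,0],0.0],[[0,0,0.002],[0,0,0],0.0],[[0,0,0.003],[0,0,0],0.0],[[0,0,0.003],[0,0,0],0.0]]}}

```text
time: 31.85
tool_pos: [0.5496, 0.3322, 0.0532]
tool_rot: [3.141, -0.001, 1.629]
contact_force: [-3.2, -0.2, 9.6]
opening: 0.0007
grip_force: 5.1
```

>>> {"name": "arm_command", "arguments": {"moves": [[[0,0,-0.015],[0,0,0],0.0],[[0,0,-0.04],[0,0,0],0.0],[[0,0,-0.08],[0,0,0],0.0],[[-0.02,0,-0.11],[0,0,0],0.0],[[-0.05,0,-0.12],[0,0,0],0.0]]}}

```text
time: 32.35
tool_pos: [0.5539, 0.2831, 0.1761]
tool_rot: [3.135, -0.002, 1.631]
contact_force: [0.9, -0.4, -0.4]
opening: 0.0006
grip_force: 0.0
```

>>> {"name": "arm_command", "arguments": {"moves": [[[-0.045,0,0],[0,0,0],0.02],[[-0.09,0,0],[0,0,0],0.04],[[-0.135,0,0],[0,0,0],0.04],[[-0.18,0,0],[0,0,0],0.04],[[-0.225,0,0],[0,0,0],0.04]]}}

```text
time: 32.85
tool_pos: [0.5656, 0.0554, 0.1724]
tool_rot: [3.141, 0.0, 1.629]
contact_force: [1.1, -0.0, -0.0]
opening: 0.0358
grip_force: 0.0
```

>>> {"name": "arm_command", "arguments": {"moves": [[[-0.045,-0.002,0],[0,0,0],0.04],[[-0.09,-0.004,0],[0,0,0],0.04],[[-0.135,-0.006,0],[0,0,0],0.04],[[-0.18,-0.008,0],[0,0,0],0.04],[[-0.225,-0.011,0],[0,0,0],0.04]]}}

```text
time: 33.35
tool_pos: [0.5676, -0.1701, 0.1723]
tool_rot: [3.141, 0.0, 1.629]
contact_force: [-0.0, -0.1, -0.4]
opening: 0.04
grip_force: 0.0
```

Run:
```python
from h import *
snap('scene','s10.png',(180,215,400,365),2);snap('top','t10.png',(190,175,350,295),3.4)
a=cv2.imread('pics/s10.png');b=cv2.imread('pics/t10.png')
s=cv2.resize(a,(440,300));o=np.zeros((408,984,3),np.uint8);o[:300,:440]=s;o[:,440:]=b
o=cv2.resize(o,None,fx=.813,fy=.813,interpolation=cv2.INTER_AREA);cv2.imwrite('pics/c11.png',o)
plan((.548,-.321,.16,98.9),(.548,-.321,.066,98.9))
```

```text
now [ 0.5675 -0.1738  0.172 ] [1.7994e+02 1.3000e-01 9.3010e+01] open 0.04 t 33.5
(0.548, -0.321, 0.16, 98.9) shift [-0.146  -0.0272  0.0123] turn [ 0.001  0.002 -0.103]
(0.548, -0.321, 0.066, 98.9) shift [ 0.    -0.     0.094] turn [0. 0. 0.]
```

View pics/c11.png

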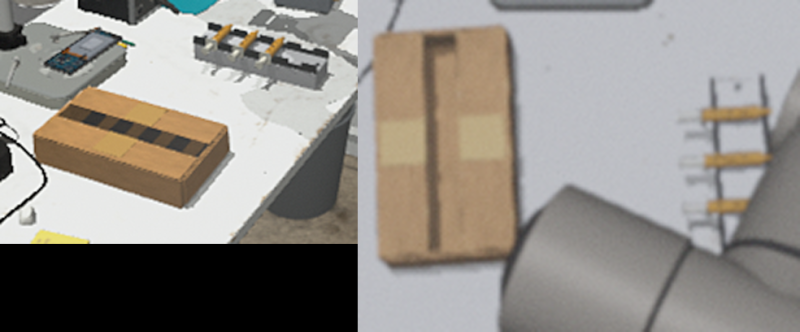

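>>> {"name": "arm_command", "arguments": {"moves": [[[-0.035,-0.006,0],[0,0,-0.03],0.04],[[-0.07,-0.012,0],[0,0,-0.06],0.04],[[-0.105,-0.02,0.005],[0,0,-0.09],0.04],[[-0.135,-0.025,0.01],[0,0,-0.103],0.04],[[-0.146,-0.027,0.012],[0,0,-0.103],0.04]]}}

```text
time: 33.95
tool_pos: [0.5486, -0.3175, 0.1593]
tool_rot: [-3.141, 0.0, 1.73]
contact_force: [0.4, 0.1, -0.3]
opening: 0.0397
grip_force: 0.0
```

>>> {"name": "arm_command", "arguments": {"moves": [[[0,0,0],[0,0,0],0.04],[[0,0,0.03],[0,0,0],0.04],[[0,0,0.06],[0,0,0],0.04],[[0,0,0.08],[0,0,0],0.04],[[0,0,0.085],[0,0,0],0.04]]}}

```text
time: 34.45
tool_pos: [0.5486, -0.3126, 0.0725]
tool_rot: [-3.139, -0.004, 1.733]
contact_force: [1.2, -0.7, -0.1]
opening: 0.0404
grip_force: 0.0
```

Run:
```python
from h import *
robot.read_camera('top')
plan((.548,-.321,.067,98.9))
```

```text
now [ 0.5489 -0.3132  0.0731] [-1.7988e+02 -1.6000e-01  9.9310e+01] open 0.0397 t 34.5
(0.548, -0.321, 0.067, 98.9) shift [-0.0076 -0.0022  0.0061] turn [-0.002 -0.003  0.007]
```

>>> {"name": "arm_command", "arguments": {"moves": [[[-0.006,-0.001,0.004],[0,0,0],0.03],[[-0.006,-0.001,0.005],[0,0,0],0.02],[[-0.006,-0.001,0.005],[0,0,0],0.01],[[-0.006,-0.001,0.005],[0,0,0],0.005],[[-0.006,-0.001,0.005],[0,0,0],0.005]], "squeeze": 15}}

```text
time: 35.0
tool_pos: [0.5498, -0.3218, 0.0703]
tool_rot: [3.14, 0.001, 1.732]
contact_force: [1.5, -0.0, 2.0]
opening: 0.0119
grip_force: 15.0
```

Run:
```python
from h import *
robot.read_camera('top')
plan((.548,-.321,.067,98.9)); s=robot.observe();print(s['contact_force'],s['torque'])
```

```text
now [ 0.5497 -0.3218  0.0703] [1.7991e+02 6.0000e-02 9.9220e+01] open 0.0123 t 35.0
(0.548, -0.321, 0.067, 98.9) shift [ 0.0011 -0.0016  0.0033] turn [0.002 0.001 0.006]
[ 2.16978628 -0.38898369  2.9684539 ] [-0.03573752 -0.23342532 -0.04489586]
```

>>> {"name": "arm_command", "arguments": {"moves": [[[0,0,0],[0,0,0.13],0.005],[[0,0,0],[0,0,0.26],0.005],[[0,0,0],[0,0,0.4],0.005],[[0,0,0],[0,0,0.52],0.005],[[0,0,0],[0,0,0.525],0.005]]}}

```text
time: 35.55
tool_pos: [0.5478, -0.3216, 0.0703]
tool_rot: [-3.139, 0.001, 1.203]
contact_force: [-5.2, 0.7, 5.7]
opening: 0.0119
grip_force: 15.0
```

>>> {"name": "arm_command", "arguments": {"moves": [[[0,0,0],[0,0,0],0.005],[[0,0,0],[0,0,0],0.005],[[0,0,0],[0,0,0],0.005],[[0,0,0],[0,0,0],0.005],[[0,0,0],[0,0,0],0.005]]}}

```text
time: 36.05
tool_pos: [0.5478, -0.3216, 0.0703]
tool_rot: [-3.139, 0.0, 1.207]
contact_force: [-5.1, 1.0, 6.6]
opening: 0.012
grip_force: 15.0
```

>>> {"name": "arm_command", "arguments": {"moves": [[[0,0,0],[0,0,0.13],0.005],[[0,0,0],[0,0,0.26],0.005],[[0,0,0],[0,0,0.4],0.005],[[0,0,0],[0,0,0.52],0.005],[[0,0,0],[0,0,0.525],0.005]]}}

```text
time: 36.55
tool_pos: [0.5462, -0.3204, 0.0703]
tool_rot: [-3.136, 0.003, 0.679]
contact_force: [-11.4, 3.3, 11.8]
opening: 0.0118
grip_force: 15.0
```

>>> {"name": "arm_command", "arguments": {"moves": [[[0,0,0],[0,0,0],0.005],[[0,0,0],[0,0,0],0.005],[[0,0,0],[0,0,0],0.005],[[0,0,0],[0,0,0],0.005],[[0,0,0],[0,0,0],0.005]]}}

```text
time: 37.05
tool_pos: [0.5462, -0.3204, 0.0703]
tool_rot: [-3.135, 0.003, 0.682]
contact_force: [-11.7, 4.9, 9.9]
opening: 0.0118
grip_force: 15.0
```

>>> {"name": "arm_command", "arguments": {"moves": [[[0,0,0],[0,0,0.13],0.005],[[0,0,0],[0,0,0.26],0.005],[[0,0,0],[0,0,0.4],0.005],[[0,0,0],[0,0,0.52],0.005],[[0,0,0],[0,0,0.525],0.005]]}}

```text
time: 37.55
tool_pos: [0.5455, -0.3187, 0.0702]
tool_rot: [-3.134, 0.007, 0.154]
contact_force: [-14.0, 9.6, 15.2]
opening: 0.0118
grip_force: 15.0
```

>>> {"name": "arm_command", "arguments": {"moves": [[[0,0,0],[0,0,0],0.005],[[0,0,0],[0,0,0],0.005],[[0,0,0],[0,0,0],0.005],[[0,0,0],[0,0,0],0.005],[[0,0,0],[0,0,0],0.005]]}}

```text
time: 38.05
tool_pos: [0.5454, -0.3187, 0.0703]
tool_rot: [-3.134, 0.007, 0.157]
contact_force: [-13.6, 10.6, 15.1]
opening: 0.0122
grip_force: 15.0
```

>>> {"name": "arm_command", "arguments": {"moves": [[[-0.004,-0.004,0],[0,0,0],0.005],[[-0.004,-0.004,0],[0,0,0],0.02],[[-0.004,-0.004,0],[0,0,0],0.035],[[-0.004,-0.004,0],[0,0,0],0.04],[[-0.004,-0.004,0],[0,0,0],0.04]]}}

```text
time: 38.55
tool_pos: [0.5444, -0.3183, 0.0693]
tool_rot: [-3.141, 0.0, 0.157]
contact_force: [0.8, 0.1, 0.4]
opening: 0.0377
grip_force: 0.0
```

>>> {"name": "arm_command", "arguments": {"moves": [[[0,0,-0.01],[0,0,0],0.04],[[0,0,-0.04],[0,0,0],0.04],[[0,0,-0.08],[0,0,0],0.04],[[0,0.04,-0.12],[0,0,0],0.04],[[0,0.08,-0.14],[0,0,0],0.04]]}}

```text
time: 39.05
tool_pos: [0.558, -0.3962, 0.214]
tool_rot: [3.138, -0.003, 0.16]
contact_force: [1.3, -1.8, 0.1]
opening: 0.0399
grip_force: 0.0
```

>>> {"name": "arm_command", "arguments": {"moves": [[[0,0.05,0],[0,0,0],0.04],[[0,0.1,0],[0,0,0],0.04],[[0,0.15,0],[0,0,0],0.04],[[0,0.15,0],[0,0,0],0.04],[[0,0.15,0],[0,0,0],0.04]]}}

```text
time: 39.55
tool_pos: [0.5795, -0.5458, 0.2065]
tool_rot: [-3.139, 0.001, 0.155]
contact_force: [0.4, -0.2, -0.1]
opening: 0.0399
grip_force: 0.0
```

Run:
```python
from h import *
snap('top','t12.png',(190,180,460,290),2.9)
a=cv2.imread('pics/t12.png');b=cv2.resize(cv2.imread('pics/full_t12.png')[200:256,393:449],(270,270),interpolation=cv2.INTER_CUBIC)
o=np.zeros((595,800,3),np.uint8);o[:319,:783]=a;o[322:592,:270]=b
s=robot.read_camera('scene')[215:365,180:480,::-1];o[322:587,272:802]=cv2.resize(s,(530,265))[:,:528]
cv2.imwrite('pics/c12.png',o)
plan()
```

```text
now [ 0.5805 -0.5435  0.2096] [-1.7997e+02 -1.0000e-02  9.0300e+00] open 0.0401 t 39.6
```

View pics/c12.png

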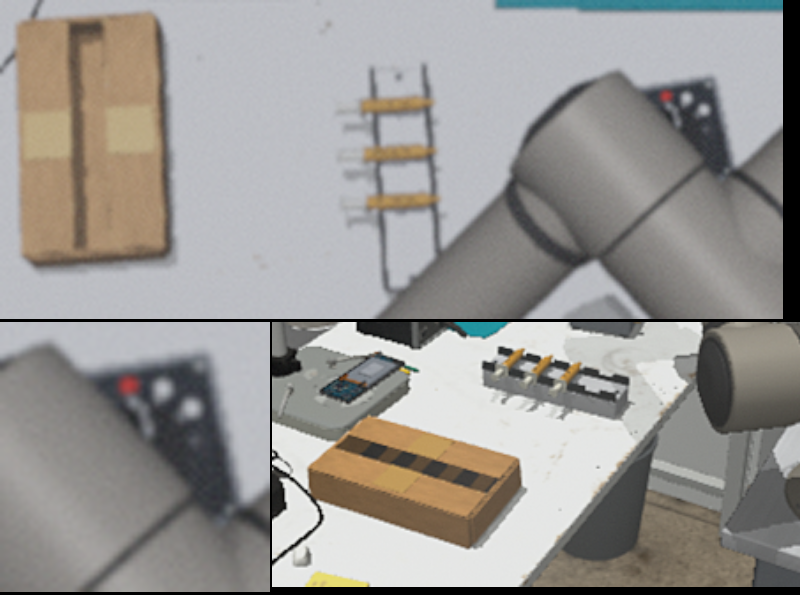

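```bash
python3 -c "
from h import *
print(robot.hand_in())"
```

```text
the job is handed in; nothing more can be done
None
```

I handed the job in at about 40 s: the selector was first turned back to off, then both flaps folded out. All three syringes (only three were present) now lie in notches across the rest, both flaps are shut over the empty carton, and the selector points at the red dot (position 3). The last pictures showed all of this; no verdict came back from the hand-in.

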